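# Draw a pump's bearing cover out evenly with a wedge

## Robot

A 7-joint arm with a two-finger parallel gripper is mounted at the origin on the work surface. World frame = base frame: x ahead of the robot, y to its left, z up, the work surface at z = 0. Lengths are in m, angles in rad, forces in N, time in s.
With the tool pointing down it reaches from about 0.4 to 0.875 m from the base axis. Payload 6.5 kg.
Tool frame: the origin (TCP) lies at the very end of the fingers, on their centre line; the grasp point (between the pads) lies 19 mm behind it; z points along the fingers, x is the direction in which the jaws open and shut, and the axes are right-handed (so a half turn about z gives the same grasp; the last joint's range is limited). The gripper opens to 85 mm and grips with 20 to 120 N. Pads are 22 mm wide; open, the fingers measure 114 mm over their backs; the gripper's body (76 mm by 85 mm) begins 54 mm behind the grasp point. The pads swing forward as they close: fully open they stand 13 mm farther back than shut.
Start: joints at [1.255, 0.536, -0.004, 1.538, 0.003, 1.067, -0.071], TCP at [0.161, -0.63, 0.231] pointing down, gripper open.
Joint ranges: [-2.7, 2.7], [-0.37, 2.16], [-1.27, 1.26], [0.24, 2.4], [-1.31, 4.45], [0.19, 1.91], [-2.76, 2.76]. Speed limits (rad/s): [2.39, 2.39, 3.14, 3.14, 3.14, 3.14, 3.14].

## Interface

Orientations are given as a unit quaternion [w, x, y, z].
In Python, from cell import * gives the robot as it stands. The module is installed in compiled form; this text tells all that it offers.
- The arm moves only by the tool move_arm, never from a script. Its argument "increments" is a list of rows, each a list of 7 numbers: the shift along the tool's x, y, z in mm, then the turn, a rotation vector about the tool's x, y, z in rad, then the closure, from -1 (fully open) to 1 (shut). A call has 1 to 8 rows; each row is the pose to reach, as a shift and turn from the pose measured when the call began, along the tool's axes at that moment; what a row does not reach only later rows make up. A row lasts 1/10 s, in which the tool goes at most 50 mm and 8.59 degrees, less where a joint would pass 70% of its speed; a pose out of reach is approached as far as the arm can. A call with a gripper value outside its range is refused whole. The fingers move at their own pace and stop on an object; the grip force is fixed at half the most. Time passes only in rows, so rows that repeat a pose let the fingers close. It gives the time, the measured TCP pose, the force and the opening at its end, in the units of the state.
- get_obs(): the state, without advancing time (a new reading comes with each control period).
- camera(name): name is "scene" or "side" or "wrist"; returns (picture, depth): 420x560x3 uint8, blue, green, red; 420x560 float32, m along the optical axis (not along the pixel's ray), 0 where there is no reading.
- camera_model(name): a dict with "fx", "fy", "cx", "cy" (pixels), "origin" and "rotation" of the camera in the world; the wrist camera has in their place "mount" (4x4, takes a point from camera to tool coordinates, whose origin is the TCP and whose axes are the tool frame's). Camera axes: x right, y down, z forward; pixel columns grow to the right and rows downward; lengths in m; the calibration is good to about 2 mm. A picture is of the moment at which its call begins: read the wrist's pose just before it. camera_model takes no time and is no camera call.
- hand_in(): hands the job in, once; it reports no verdict.
The state is a dict: "t": time; "joint_pos": joint angles; "joint_velocities": joint speeds; "effort": joint torques, N m; "eef_pos": TCP position; "tool_rot": TCP orientation; "wrist_force": force on the tool from outside, world axes, zero at the start; "torque": the same for the moment, N m; "opening": finger opening in m.
Only numpy, scipy, OpenCV 4.12 (cv2) and the standard library are available. Lean on these libraries where they do the work, as an engineer would, in place of code of your own. Each camera call takes 0.05 s, during which the arm holds its last target.

## Task

The screws are out of the aeration pump's front bearing cover, but it still sits tight in its seat. Take the brass wedge from its stand and work it down between the side lugs, first one side and then the other, feeling for the seam and never forcing the wedge, so that the cover comes out evenly, never cocked by more than 3 degrees, until it stands 4 to 6.5 mm out on both sides. Touch the pump only with the wedge, put the wedge back upright in its stand, and leave the flasks, the new bearing and the screw dish alone.

Things in the scene. Friction and masses are not known exactly. Their poses are not given: they have to be found in the camera images.
- pump: Foot plate of the aeration pump, bolted down; origin on the bench, x along the shaft from cover to housing, y to the pump's left, z up. On it the blue-grey housing, 76 mm round, 100 mm long, axis 60 mm high, terminal box to 116 mm high. The seam between cover and housing is nominally above the origin, but the housing sits up to 6.5 mm off along x, either way, in its slots: not measured, find it by feel.
- seam_left (a point): Nominal middle of the left (+y) pry seam (fixed to the foot plate; real seam up to 6.5 mm off along the pump's x): 53 mm from the axis plane, 66 mm high. A lug of housing (+x side, rigid) and of cover face each other 3 mm apart when home: 14 mm thick in x, 38 to 66 mm from the axis plane, 48 to 74 mm high, top 8 mm of the facing edges bevelled 45 degrees. Faces bruise at about 16 N on each.
- seam_right (a point): The same on the pump's right (-y).
- left_out (a joint): How far the left edge of the silver cover (76 mm round) is out of its seat (edge 33 mm from the axis): rad, 66 mm out per rad, so 4 mm = 0.061, 5 mm = 0.076, 6 mm = 0.091; 0 = home, starts 0 to 0.6 mm. It comes out to the pump's -x, grows only when the left lug is pried, stays where left. A lug yields at about 8 N sideways plus 0.6 N per mm/s.
- right_out (a joint): The same for the right edge. left_out minus right_out is how much the cover is cocked, rad. With a = left_out, b = right_out, the gap between the lugs (mm) is 3 + 86 a - 20 b at the left seam and 3 + 86 b - 20 a at the right one.
- wedge: Brass wedge with red handle, 0.18 kg, point down in its stand. Origin: middle of the tip; z up to the handle, x across its thickness, y its width; symmetric. Blade 18 mm wide, 55 mm long, 2 mm thick at the tip, 16.3 mm at the top (even taper, 0.26 mm per mm); collar 28 x 34 x 4 mm above; handle 18 x 26 mm (x, y), 59 to 113 mm from the tip. Friction about 0.25: it stays jammed, pull it straight up.
- stand: Wooden block fixed to the bench, 50 x 56 mm, 62 mm high, origin under its centre, z up. Pocket 20 mm in x, 24 mm in y, 58 mm deep; the wedge's collar rests on the top, its tip then 7 mm above the bench, its x along the stand's x (within 4 degrees, 2 mm).
- flask_yellow: Bystander: upright flat culture flask with yellow cap, 28 x 55 mm, 105 mm high, origin under its centre.
- flask_green: Bystander: the same with green cap.
- bearing: Bystander: new ball bearing lying flat, steel ring 42 mm across, 12 mm high, origin under its centre.
- screw_dish: Bystander: fixed steel dish with the cover's screws, 72 mm across, 14 mm high, origin under its centre.
Things that resemble listed ones, but are neither listed nor needed, are in the scene too. What is meant by the stand is not red, and is the smaller of those in its own colour. Of the things that look like the pump, take the one that is farthest to the robot's left at the start.

How it is judged:
By the outcome, as a careful person would: the job done as asked, in the order asked, and still so for the second after the job is handed in, with the robot touching nothing.
It also fails if it takes over 72 s, if anything falls off the work surface, if the arm or the gripper's body presses on something with over 40 N, if the wrist force passes 120 N, or if a joint passes its speed limit or range.

## Working session

There is one attempt and no reset: what is moved stays moved. The work goes in short steps, Python scripts to look and compute and a tool call to move; the robot and the scene stay as the last step left them, time stands still between calls to the robot, and variables do not carry over. Pictures are saved under pics/ and viewed, and the job is handed in when it is done.

Besides the shell and the picture viewer there is one more tool, called as name(argument=value, ...) on one line, values as JSON. move_arm: Moves the arm, as the interface text tells. Its arguments: {"type":"object","properties":{"increments":{"type":"array"}},"required":["increments"]}

```bash
mkdir -p pics; cat > h.py <<'E'
from cell import *
import numpy as np, cv2
from scipy.spatial.transform import Rotation as R
def snap(n,fn):
    o=get_obs(); p,d=camera(n); m=camera_model(n)
    cv2.imwrite('pics/'+fn+'.png',p); np.savez('pics/'+fn+'.npz',p=p,d=d,pos=o['eef_pos'],q=o['tool_rot'])
    return p,d
def model(n,fn=None):
    m=camera_model(n); K=(m['fx'],m['fy'],m['cx'],m['cy'])
    if n=='wrist':
        z=np.load('pics/'+fn+'.npz'); q=z['q']; T=np.eye(4);T[:3,:3]=R.from_quat([q[1],q[2],q[3],q[0]]).as_matrix();T[:3,3]=z['pos']
        M=T@np.array(m['mount']); return K,M[:3,3],M[:3,:3]
    return K,np.array(m['origin']),np.array(m['rotation'])
def pts(n,fn):
    K,o,Rm=model(n,fn); d=np.load('pics/'+fn+'.npz')['d']
    v,u=np.mgrid[:d.shape[0],:d.shape[1]]
    c=np.stack([(u-K[2])/K[0]*d,(v-K[3])/K[1]*d,d],-1)
    P=c@Rm.T+o; P[d<=0]=np.nan; return P
def ray(n,fn,u,v,z):
    K,o,Rm=model(n,fn); r=Rm@np.array([(u-K[2])/K[0],(v-K[3])/K[1],1]); return o+r*(z-o[2])/r[2]
def st():
    o=get_obs(); print({k:np.round(o[k],4).tolist() for k in('t','eef_pos','tool_rot','wrist_force','torque','opening','joint_pos')})
E
python3 - <<'E'
from h import *
st()
for n in('scene','side','wrist'):
    snap(n,n+'0'); m=camera_model(n); print(n,{k:np.round(v,3).tolist() for k,v in m.items()})
E
```

```text
{'t': 0.0, 'eef_pos': [0.1605, -0.6292, 0.2304], 'tool_rot': [-0.0005, 0.7897, -0.6135, -0.0007], 'wrist_force': [0.1622, 0.3747, 0.3903], 'torque': [0.0122, 0.0105, 0.0457], 'opening': 0.0854, 'joint_pos': [1.2548, 0.5372, -0.0044, 1.5389, 0.0026, 1.0673, -0.0712]}
scene {'fx': 436.728, 'fy': 436.728, 'cx': 279.466, 'cy': 205.625, 'origin': [0.87, -0.563, 0.79], 'rotation': [-0.366, 0.877, 0.284, -0.128]}
side {'fx': 407.937, 'fy': 407.937, 'cx': 278.884, 'cy': 207.027, 'origin': [0.135, 0.656, 0.837], 'rotation': [0.076, -0.211, 0.906, -0.36]}
wrist {'fx': 311.763, 'fy': 311.763, 'cx': 277.241, 'cy': 212.157, 'mount': [[1.0, 0.001, 0.0, -0.001], [-0.001, 0.949, 0.317, -0.082], [0.0, -0.317, 0.949, -0.142], [0.0, 0.0, 0.0, 1.0]]}
```

```bash
sed -i "s/return K,np.array(m\['origin'\]),np.array(m\['rotation'\])/q=m['rotation']; return K,np.array(m['origin']),R.from_quat([q[1],q[2],q[3],q[0]]).as_matrix()/" h.py; ls pics
```

```text
scene0.npz
scene0.png
side0.npz
side0.png
wrist0.npz
wrist0.png
```

View pics/scene0.png

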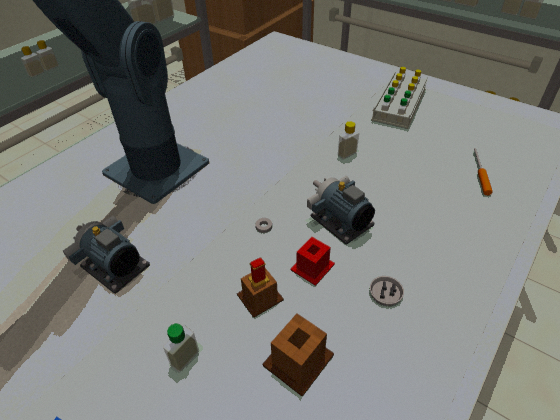

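View pics/side0.png

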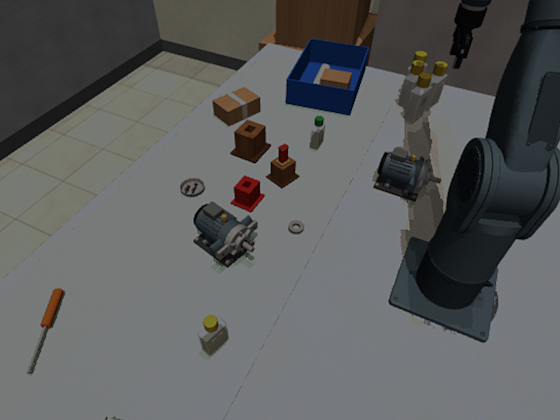

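View pics/wrist0.png

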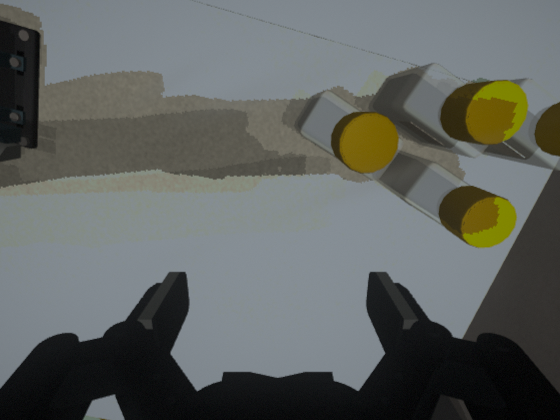

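```bash
python3 - <<'E'
from h import *
for n in('scene','side'):
    P=pts(n,n+'0')
    for u,v in ({'scene':[(350,195),(112,250),(348,145),(180,345),(264,226),(387,293),(258,265),(260,290),(313,250),(298,345),(400,95),(60,415)],'side':[(222,228),(400,170),(283,152),(283,180),(320,125),(212,330),(296,227),(250,135),(248,190),(192,187),(420,85)]}[n]):
        print(n,u,v,np.round(P[v,u],3))
a=cv2.imread('pics/scene0.png')[150:330,190:430]; cv2.imwrite('pics/cs.png',cv2.resize(a,None,fx=3.3,fy=3.3,interpolation=cv2.INTER_CUBIC))
a=cv2.imread('pics/side0.png')[120:290,150:350]; cv2.imwrite('pics/cd.png',cv2.resize(a,None,fx=3.5,fy=3.5,interpolation=cv2.INTER_CUBIC))
E
```

```text
scene 350 195 [0.561 0.107 0.112]
scene 112 250 [ 0.236 -0.307  0.096]
scene 348 145 [0.422 0.351 0.044]
scene 180 345 [ 0.492 -0.369  0.073]
scene 264 226 [ 0.393 -0.002  0.   ]
scene 387 293 [ 0.727 -0.005  0.002]
scene 258 265 [ 0.518 -0.174  0.118]
scene 260 290 [ 0.531 -0.188  0.062]
scene 313 250 [ 0.551 -0.026  0.041]
scene 298 345 [ 0.646 -0.221  0.017]
scene 400 95 [0.422 0.69  0.041]
scene 60 415 [ 0.378 -0.566 -0.   ]
side 222 228 [0.519 0.149 0.097]
side 400 170 [ 0.194 -0.265  0.082]
side 283 152 [ 0.507 -0.161  0.106]
side 283 180 [ 0.497 -0.143  0.018]
side 320 125 [ 0.471 -0.354  0.087]
side 212 330 [0.403 0.377 0.092]
side 296 227 [ 0.392 -0.006  0.005]
side 250 135 [ 0.642 -0.212  0.085]
side 248 190 [ 0.545 -0.022  0.062]
side 192 187 [ 0.727 -0.01   0.004]
side 420 85 [ 0.238 -0.647  0.136]
```

View pics/cs.png

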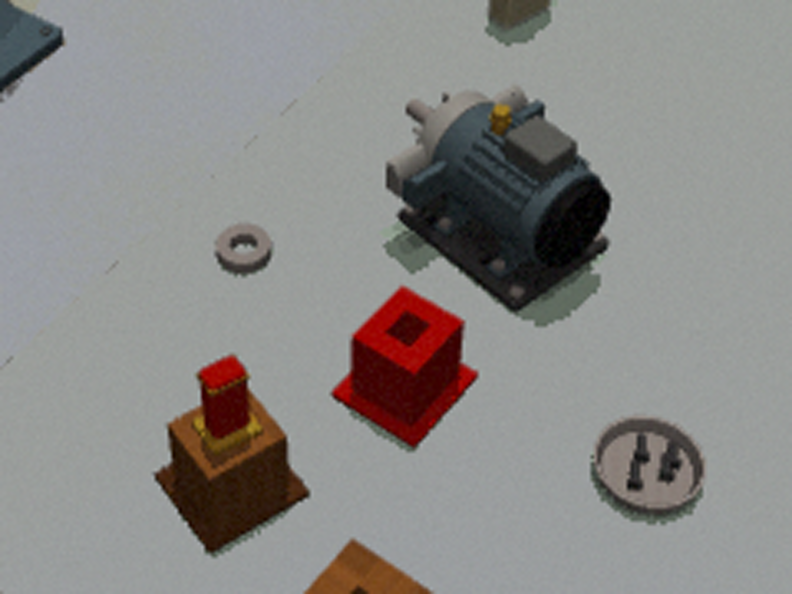

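View pics/cd.png

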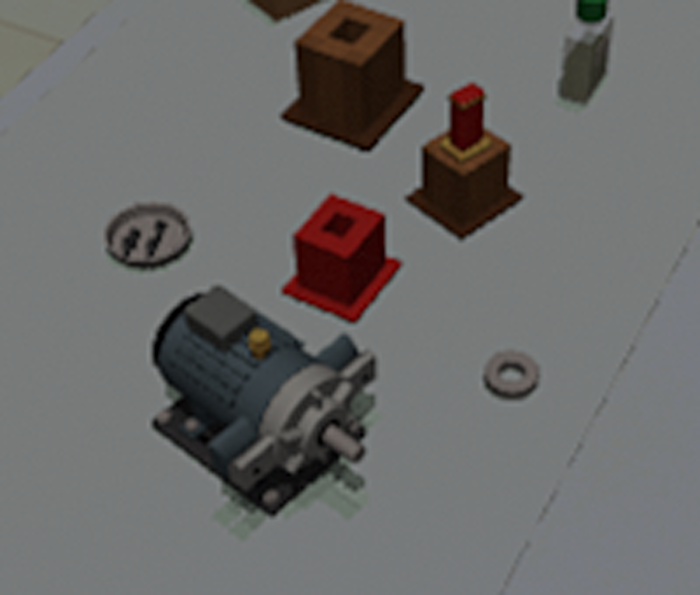

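```bash
python3 - <<'E'
from h import *
A=[];B=[]
for n in('scene','side'):
    P=pts(n,n+'0'); X=P.reshape(-1,3)
    m=(np.hypot(X[:,0]-.515,X[:,1]+.17)<.06)
    for lo,hi in((.055,.068),(.110,.125),(.006,.05)):
        k=X[m&(X[:,2]>lo)&(X[:,2]<hi)]; 
        if len(k)>5: print(n,lo,len(k),cv2.minAreaRect((k[:,:2]*1000).astype(np.float32)))
    m=(np.hypot(X[:,0]-.54,X[:,1]-.12)<.12)
    for lo,hi in((.004,.02),(.104,.13),(.06,.075),(.004,.13)):
        k=X[m&(X[:,2]>lo)&(X[:,2]<hi)]
        if len(k)>5: print('pump',n,lo,len(k),cv2.minAreaRect((k[:,:2]*1000).astype(np.float32)),k.mean(0).round(3))
E
```

```text
scene 0.055 453 ((513.2303466796875, -171.3064422607422), (58.179805755615234, 51.94285202026367), 66.86644744873047)
scene 0.11 129 ((512.2857055664062, -169.4864959716797), (26.945070266723633, 19.963504791259766), 64.13240814208984)
scene 0.006 514 ((512.0623168945312, -172.15443420410156), (72.10822296142578, 69.0632553100586), 71.73992919921875)
pump scene 0.004 701 ((543.1914672851562, 122.55155944824219), (211.9984588623047, 184.08653259277344), 28.73430633544922) [0.545 0.095 0.01 ]
pump scene 0.104 283 ((551.9801635742188, 120.85218811035156), (36.84585952758789, 63.84003448486328), 75.89408874511719) [0.56  0.116 0.113]
pump scene 0.06 588 ((521.2255859375, 118.81554412841797), (133.44573974609375, 172.8506622314453), 56.126243591308594) [0.525 0.107 0.069]
pump scene 0.004 3006 ((543.1914672851562, 122.55155944824219), (211.9984588623047, 184.08653259277344), 28.73430633544922) [0.543 0.104 0.064]
side 0.055 195 ((510.7164611816406, -167.590576171875), (59.035736083984375, 52.840660095214844), 67.67369842529297)
side 0.11 60 ((510.1961669921875, -168.10882568359375), (29.6577205657959, 19.9262752532959), 68.71651458740234)
side 0.006 352 ((502.96087646484375, -154.1309814453125), (98.78723907470703, 52.784481048583984), 27.212060928344727)
pump side 0.004 635 ((536.927734375, 124.111572265625), (234.20913696289062, 226.7099609375), 55.989044189453125) [0.533 0.151 0.009]
pump side 0.104 266 ((550.160888671875, 124.20697021484375), (34.927738189697266, 64.29450988769531), 74.32051849365234) [0.555 0.125 0.115]
pump side 0.06 565 ((516.0357666015625, 149.5738525390625), (156.83718872070312, 114.74342346191406), 29.743614196777344) [0.502 0.15  0.069]
pump side 0.004 2829 ((536.927734375, 124.111572265625), (234.20913696289062, 226.7099609375), 55.989044189453125) [0.523 0.145 0.066]
```

move_arm(increments=[[-25,-30,-20,0,0,-0.1,-1],[-55,-67,-40,0,0,-0.22,-1],[-85,-104,-55,0,0,-0.34,-1],[-115,-141,-65,0,0,-0.46,-1],[-145,-178,-70,0,0,-0.58,-1],[-175,-215,-70,0,0,-0.7,-1],[-205,-252,-70,0,0,-0.82,-1],[-235,-289,-70,0,0,-0.92,-1]])

```text
t: 0.95
eef_pos: [0.3832, -0.3286, 0.301]
tool_rot: [-0.0, 0.98, -0.197, -0.0]
wrist_force: [0.2, -0.8, 0.6]
opening: 0.0856
```

```bash
cat >> h.py <<'E'
def go(pos,xdir=None,opening=None):
    """tool-frame increments to reach pos (m) with tool down and x at angle xdir (deg)"""
    o=get_obs(); q=o['tool_rot']; T=R.from_quat([q[1],q[2],q[3],q[0]])
    d=T.inv().apply(np.array(pos)-o['eef_pos'])*1000; out=[d.round(1).tolist()]
    if xdir is not None:
        a=np.radians(xdir); x=np.array([np.cos(a),np.sin(a),0]); z=np.array([0,0,-1.]); y=np.cross(z,x)
        W=R.from_matrix(np.stack([x,y,z],1)); out.append((T.inv()*W).as_rotvec().round(4).tolist())
    print('t',round(o['t'],2),'pos',np.round(o['eef_pos'],4),'xang',np.round(np.degrees(np.arctan2(*T.as_matrix()[1::-1,0])),2),'F',np.round(o['wrist_force'],1),'op',round(o['opening'],4),'->',out)
E
python3 -c "
from h import *
go([.50,-.17,.27],-23)"
```

```text
t 0.95 pos [ 0.3832 -0.3286  0.301 ] xang -22.72 F [ 0.2 -0.8  0.6] op 0.0856 -> [[46.5, -191.4, 31.1], [-0.0007, 0.0007, 0.005]]
```

move_arm(increments=[[10,-40,7,0,0,0,-1],[20,-80,14,0,0,0,-1],[30,-120,21,0,0,0,-1],[39,-160,28,0,0,0,-1],[46,-191,31,0,0,0.005,-1],[46,-191,31,0,0,0.005,-1]])

```text
t: 1.55
eef_pos: [0.5014, -0.1648, 0.2696]
tool_rot: [-0.002, 0.981, -0.196, -0.0]
wrist_force: [-0.1, 0.2, -1.0]
opening: 0.0853
```

```bash
python3 - <<'E'
from h import *
snap('wrist','w1'); go([.512,-.17,.093],-23)
E
```

```text
t 1.6 pos [ 0.5001 -0.1677  0.2697] xang -22.74 F [ 0.2 -0.7 -0.6] op 0.0853 -> [[12.2, -2.2, 176.7], [-0.0016, 0.0016, 0.0046]]
```

View pics/w1.png

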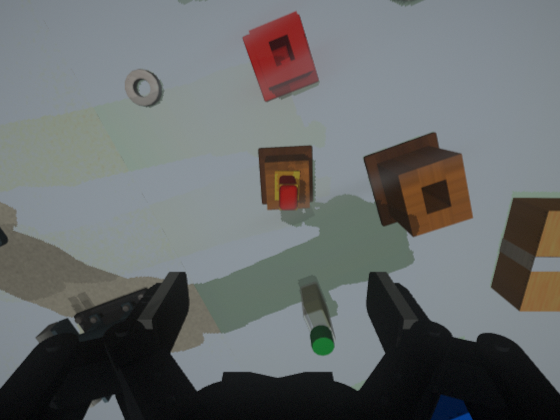

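```bash
python3 - <<'E'
from h import *
p=np.load('pics/w1.npz')['p'];P=pts('wrist','w1')
hsv=cv2.cvtColor(p,cv2.COLOR_BGR2HSV)
sub=np.zeros(p.shape[:2],bool); sub[140:215,255:318]=1
red=((hsv[...,0]<8)|(hsv[...,0]>172))&(hsv[...,1]>150)&sub
for nm,m in(('top',red&(P[...,2]>.112)),('stand',sub&(P[...,2]>.055)&(P[...,2]<.0675)),('collar',sub&(hsv[...,0]>18)&(hsv[...,0]<35)&(hsv[...,1]>150))):
    k=P[m]; print(nm,len(k),cv2.minAreaRect((k[:,:2]*1000).astype(np.float32)),np.round(np.median(k,0),4),np.round(k.min(0),4),np.round(k.max(0),4))
a=p[120:240,230:350]; cv2.imwrite('pics/w1c.png',cv2.resize(a,None,fx=5,fy=5,interpolation=cv2.INTER_CUBIC))
E
```

```text
top 367 ((511.1802978515625, -167.7400360107422), (23.064380645751953, 16.606599807739258), 67.16688537597656) [ 0.5116 -0.1669  0.1189] [ 0.5006 -0.1785  0.1134] [ 0.5223 -0.1556  0.1215]
stand 1485 ((511.7406005859375, -170.0655517578125), (56.38831329345703, 49.9951057434082), 70.67687225341797) [ 0.5169 -0.162   0.0616] [ 0.48   -0.2038  0.0551] [ 0.5445 -0.1357  0.0673]
collar 248 ((511.17926025390625, -169.92718505859375), (35.34504318237305, 27.201353073120117), 67.32182312011719) [nan nan nan] [nan nan nan] [nan nan nan]
```

View pics/w1c.png

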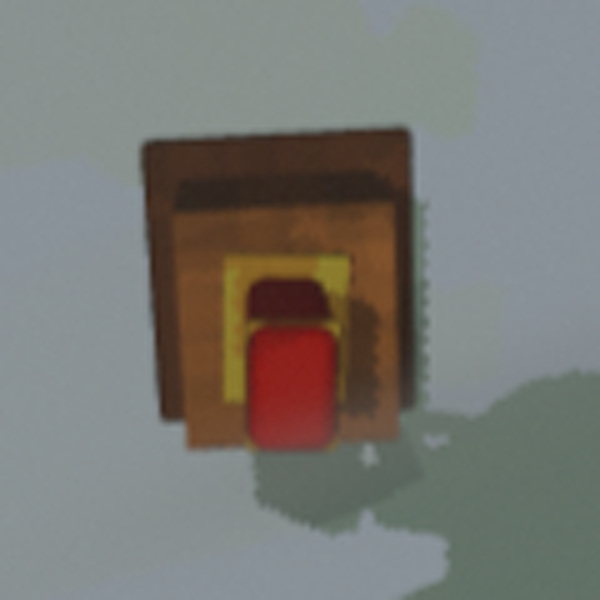

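```bash
python3 - <<'E'
from h import *
go([.5112,-.169,.080],-23)
E
```

```text
t 1.6 pos [ 0.5001 -0.1677  0.2697] xang -22.74 F [ 0.2 -0.7 -0.6] op 0.0853 -> [[11.0, -2.8, 189.7], [-0.0016, 0.0016, 0.0046]]
```

move_arm(increments=[[6,-2,25,0,0,0.005,-1],[11,-3,65,0,0,0.005,-1],[11,-3,100,-0.002,0.002,0.005,-1],[11,-3,130,-0.002,0.002,0.005,-1],[11,-3,155,-0.002,0.002,0.005,-0.4],[11,-3,175,-0.002,0.002,0.005,-0.2],[11,-3,185,-0.002,0.002,0.005,-0.1],[11,-3,190,-0.002,0.002,0.005,0]])

```text
t: 2.4
eef_pos: [0.5104, -0.1698, 0.079]
tool_rot: [0.0, 0.98, -0.2, -0.001]
wrist_force: [-0.4, -0.4, 0.5]
opening: 0.0428
```

```bash
python3 - <<'E'
from h import *
go([.5112,-.169,.080],-23); st()
E
```

```text
t 2.4 pos [ 0.5104 -0.1698  0.079 ] xang -23.1 F [-0.4 -0.4  0.5] op 0.0428 -> [[0.4, -1.0, -1.0], [0.0012, 0.0008, -0.0017]]
{'t': 2.4, 'eef_pos': [0.5104, -0.1698, 0.079], 'tool_rot': [0.0005, 0.9798, -0.2002, -0.0005], 'wrist_force': [-0.4224, -0.4099, 0.5332], 'torque': [-0.006, -0.0271, -0.0019], 'opening': 0.0428, 'joint_pos': [0.5113, 0.5967, -0.3552, 1.9209, 0.3178, 0.6796, -0.4403]}
```

move_arm(increments=[[0.4,-0.5,-1,0.001,0.001,0,0.5],[0.4,-0.5,-1,0.001,0.001,0,0.8],[0.4,-0.5,-1,0.001,0.001,0,1],[0.4,-0.5,-1,0.001,0.001,0,1],[0.4,-0.5,-1,0.001,0.001,0,1]])

```text
t: 2.9
eef_pos: [0.5115, -0.1699, 0.0808]
tool_rot: [0.0, 0.98, -0.2, 0.001]
wrist_force: [-1.3, -1.2, 5.5]
opening: 0.0174
```

```bash
python3 - <<'E'
from h import *
st(); snap('wrist','w2'); a=cv2.imread('pics/w2.png')
E
```

```text
{'t': 2.9, 'eef_pos': [0.5115, -0.1699, 0.0808], 'tool_rot': [0.0004, 0.9797, -0.2003, 0.0008], 'wrist_force': [-1.311, -1.1999, 5.5139], 'torque': [-0.1609, 0.213, 0.0182], 'opening': 0.0174, 'joint_pos': [0.5123, 0.5941, -0.3566, 1.9196, 0.3168, 0.6809, -0.4396]}
```

View pics/w2.png

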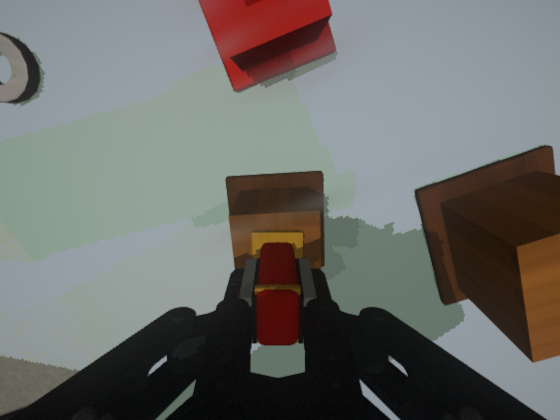

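move_arm(increments=[[0,0,-10,0,0,0,1],[0,0,-30,0,0,0,1],[0,0,-60,0,0,0,1],[0,0,-95,0,0,0,1],[0,0,-135,0,0,0,1],[0,0,-175,0,0,0,1],[0,0,-205,0,0,0,1],[0,0,-210,0,0,0,1]])

```text
t: 3.75
eef_pos: [0.5131, -0.1697, 0.2951]
tool_rot: [0.001, 0.98, -0.2, 0.004]
wrist_force: [0.2, -0.2, -1.7]
opening: 0.0168
```

```bash
python3 - <<'E'
from h import *
go([.50,.10,.29],-33)
E
```

```text
t 3.75 pos [ 0.5131 -0.1697  0.2951] xang -23.09 F [ 0.2 -0.2 -1.7] op 0.0168 -> [[-117.9, -242.9, 4.2], [-0.001, -0.0085, 0.173]]
```

```bash
python3 - <<'E'
from h import *
go([.48,.06,.29],-33)
E
```

```text
t 3.75 pos [ 0.5131 -0.1697  0.2951] xang -23.09 F [ 0.2 -0.2 -1.7] op 0.0168 -> [[-120.6, -198.3, 4.2], [-0.001, -0.0085, 0.173]]
```

move_arm(increments=[[-18,-35,1,0,0,0.025,1],[-38,-70,2,0,0,0.05,1],[-58,-105,4,0,0,0.08,1],[-78,-140,4,0,0,0.11,1],[-98,-172,4,0,-0.005,0.14,1],[-115,-195,4,0,-0.008,0.16,1],[-120,-199,4,0,-0.008,0.173,1],[-120,-199,4,0,-0.008,0.173,1]])

```text
t: 4.55
eef_pos: [0.4797, 0.0613, 0.2894]
tool_rot: [-0.0, 0.959, -0.283, -0.0]
wrist_force: [-0.3, -0.2, -2.6]
opening: 0.0171
```

```bash
python3 - <<'E'
from h import *
snap('wrist','w3'); st()
E
```

```text
{'t': 4.6, 'eef_pos': [0.4803, 0.0598, 0.2895], 'tool_rot': [0.0001, 0.9589, -0.2837, -0.0002], 'wrist_force': [-0.4207, -0.0964, -1.3858], 'torque': [-0.0443, 0.0205, 0.006], 'opening': 0.0174, 'joint_pos': [0.2661, 0.2323, -0.5589, 1.8719, 0.1391, 1.0762, -0.9223]}
```

View pics/w3.png

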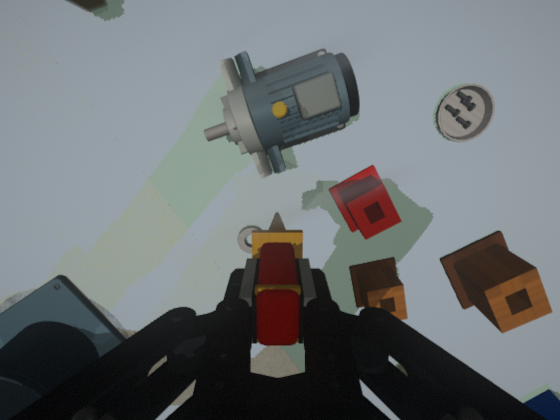

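```bash
python3 - <<'E'
from h import *
p=np.load('pics/w3.npz')['p'];P=pts('wrist','w3')
a=p[35:195,190:370]; cv2.imwrite('pics/w3c.png',cv2.resize(a,None,fx=4,fy=3.7,interpolation=cv2.INTER_CUBIC))
sub=np.zeros(p.shape[:2],bool); sub[35:195,190:370]=1
k=P[sub&(P[...,2]>.108)&(P[...,2]<.122)]; print('box',len(k),cv2.minAreaRect((k[:,:2]*1000).astype(np.float32)))
k=P[sub&(P[...,2]>.004)&(P[...,2]<.13)]; print('all',len(k),cv2.minAreaRect((k[:,:2]*1000).astype(np.float32)))
# shaft points & ridge
for lo,hi in((.066,.078),):
    m=sub&(P[...,2]>lo)&(P[...,2]<hi); mi=np.zeros_like(p); mi[m]=p[m]; cv2.imwrite('pics/w3m.png',cv2.resize(mi[35:195,190:370],None,fx=4,fy=3.7,interpolation=cv2.INTER_NEAREST))
E
```

```text
box 1752 ((549.9694213867188, 122.45672607421875), (33.93586730957031, 65.20364379882812), 76.08455657958984)
all 12504 ((516.7454833984375, 95.31257629394531), (207.1855926513672, 173.06619262695312), 80.75662231445312)
```

View pics/w3c.png

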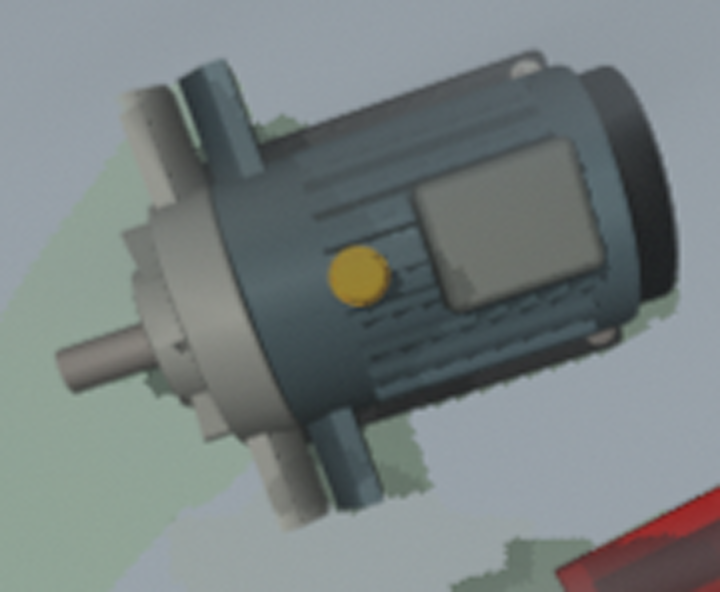

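View pics/w3m.png

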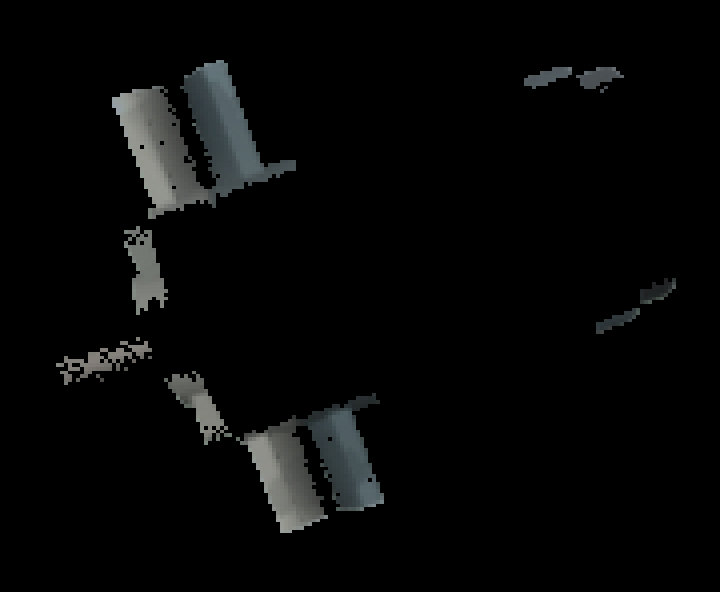

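```bash
cat > seam.py <<'E'
from h import *
import sys
def seam(n,fn,box,c0=(.52,.14),th=-14.):
    p=np.load('pics/'+fn+'.npz')['p'];P=pts(n,fn)
    sub=np.zeros(p.shape[:2],bool); sub[box[0]:box[1],box[2]:box[3]]=1
    sub&=np.isfinite(P[...,2])
    k=P[sub&(P[...,2]>.110)&(P[...,2]<.122)]
    r=cv2.minAreaRect((k[:,:2]*1000).astype(np.float32)); print('box',len(k),np.round(r[0],1),np.round(r[1],1),round(r[2],1))
    hs=cv2.cvtColor(p,cv2.COLOR_BGR2HSV)
    for t in (th,):
        c,s=np.cos(np.radians(t)),np.sin(np.radians(t))
        X=(P[...,0]-c0[0])*c+(P[...,1]-c0[1])*s; Y=-(P[...,0]-c0[0])*s+(P[...,1]-c0[1])*c
        m=sub&(P[...,2]>.069)&(P[...,2]<.079)
        return P,hs,m,X,Y
E
python3 - <<'E'
from seam import *
P,hs,m,X,Y=seam('wrist','w3',(35,195,190,370))
# lug tops: split components
n,l,s,c=cv2.connectedComponentsWithStats(m.astype(np.uint8))
for i in range(1,n):
    if s[i,4]>40:
        k=l==i; x=X[k]*1000;y=Y[k]*1000; 
        r=cv2.minAreaRect((P[k][:,:2]*1000).astype(np.float32))
        print(s[i],'sat',hs[k][:,1].mean().round(),'x',np.percentile(x,[2,10,50,90,98]).round(1),'y',np.percentile(y,[2,50,98]).round(1),'z',P[k][:,2].mean().round(4),np.round(r[0],1),np.round(r[1],1),round(r[2],1))
E
```

```text
box 1695 [550.  122.5] [33.9 65.2] 76.1
[218  51  47  44 756] sat 28.0 x [-37.5 -35.6 -18.2  -7.8  -2.8] y [22.6 38.3 55.4] z 0.073 [511.2 182. ] [35.1 41.4] 75.8
[335  53  11   7  43] sat 27.0 x [79.7 80.4 83.9 87.9 89. ] y [16.9 20.  22.3] z 0.0744 [606.6 138.5] [5.7 9.7] 81.7
[220  96  13  24 155] sat 11.0 x [-51.7 -49.9 -45.9 -42.9 -41.7] y [-0.   9.7 21.3] z 0.0756 [477.5 161.7] [22.7 10. ] 70.5
[231 134  55  45 710] sat 27.0 x [-49.7 -45.5 -29.2  -8.4  -4.2] y [-74.9 -53.1 -21.7] z 0.0735 [478.8  98.8] [52.3 57.1] 61.8
```

```bash
cat > prof.py <<'E'
from seam import *
def prof(n,fn,box,Y0=-9.8,th=-14.):
    P,hs,m,X,Y=seam(n,fn,box,th=th)
    K,o,Rm=model(n,fn)
    for nm,lo,hi in(('L',Y0+44,Y0+64),('R',Y0-64,Y0-44)):
        k=(Y*1000>lo)&(Y*1000<hi)&(P[...,2]>.02)&(P[...,2]<.09)
        x=X[k]*1000;z=P[k][:,2]*1000;sat=hs[k][:,1]
        b=np.arange(-50,12,1.5)
        print(nm,[(round(float(u),1),round(float(np.median(z[(x>=u)&(x<u+1.5)])),0),round(float(np.median(sat[(x>=u)&(x<u+1.5)])))) for u in b if ((x>=u)&(x<u+1.5)).sum()>4])
    for nm,s in(('L',1),('R',-1)):
        k=(P[...,2]>.070)&(P[...,2]<.078)&(abs(X*1000+22)<18)
        y=Y[k]*1000; print(nm, np.percentile(y,[0.5,2,98,99.5]).round(1))
E
python3 -c "
from prof import *
prof('wrist','w3',(35,195,190,370))"
```

```text
box 1695 [550.  122.5] [33.9 65.2] 76.1
L [(-38.0, 74.0, 12), (-36.5, 73.0, 12), (-35.0, 74.0, 11), (-33.5, 73.0, 11), (-32.0, 73.0, 10), (-30.5, 71.0, 10), (-29.0, 70.0, 9), (-27.5, 69.0, 9), (-26.0, 67.0, 7), (-24.5, 62.0, 12), (-21.5, 65.0, 34), (-20.0, 67.0, 46), (-18.5, 68.0, 51), (-17.0, 70.0, 54), (-15.5, 71.0, 54), (-14.0, 73.0, 52), (-12.5, 74.0, 48), (-11.0, 73.0, 46), (-9.5, 73.0, 46), (-8.0, 73.0, 45), (-6.5, 64.0, 33)]
R [(-38.0, 73.0, 11), (-36.5, 73.0, 12), (-35.0, 73.0, 12), (-33.5, 74.0, 13), (-32.0, 73.0, 11), (-30.5, 72.0, 11), (-29.0, 70.0, 11), (-27.5, 68.0, 10), (-26.0, 67.0, 11), (-24.5, 61.0, 15), (-21.5, 66.0, 34), (-20.0, 66.0, 44), (-18.5, 68.0, 49), (-17.0, 70.0, 50), (-15.5, 71.0, 52), (-14.0, 73.0, 52), (-12.5, 73.0, 50), (-11.0, 73.0, 50), (-9.5, 73.0, 49), (-8.0, 73.0, 47)]
L [-75.4 -74.3  54.9  55.9]
R [-75.4 -74.3  54.9  55.9]
```

```bash
python3 - <<'E'
from h import *
go([.5088,.1874,.29],-14.1)
E
```

```text
t 4.6 pos [0.4803 0.0598 0.2895] xang -32.96 F [-0.4 -0.1 -1.4] op 0.0174 -> [[-45.5, -122.6, -0.5], [0.0003, 0.0004, -0.3292]]
```

move_arm(increments=[[-10,-25,0,0,0,-0.06,1],[-20,-55,0,0,0,-0.13,1],[-32,-85,0,0,0,-0.21,1],[-42,-112,0,0,0,-0.29,1],[-45.5,-122.5,10,0,0,-0.329,1],[-45.5,-122.5,40,0,0,-0.329,1],[-45.5,-122.5,70,0,0,-0.329,1],[-45.5,-122.5,70,0,0,-0.329,1]])

```text
t: 5.4
eef_pos: [0.5063, 0.1835, 0.2149]
tool_rot: [0.003, 0.992, -0.124, -0.004]
wrist_force: [-0.0, -1.3, -1.9]
opening: 0.0176
```

```bash
python3 - <<'E'
from h import *
go([.5088,.1874,.16],-14.1);snap('scene','s4');snap('wrist','w4');snap('side','d4')
for n,b in (('s4',(110,280,270,430)),('d4',(130,280,160,310))):
    a=cv2.imread('pics/%s.png'%n)[b[0]:b[1],b[2]:b[3]]; cv2.imwrite('pics/%sc.png'%n,cv2.resize(a,None,fx=3.5,fy=3.5,interpolation=cv2.INTER_CUBIC))
E
```

```text
t 5.4 pos [0.5063 0.1835 0.2149] xang -14.25 F [-0.  -1.3 -1.9] op 0.0176 -> [[1.8, -4.7, 54.8], [0.0064, 0.0073, -0.0027]]
```

View pics/s4c.png

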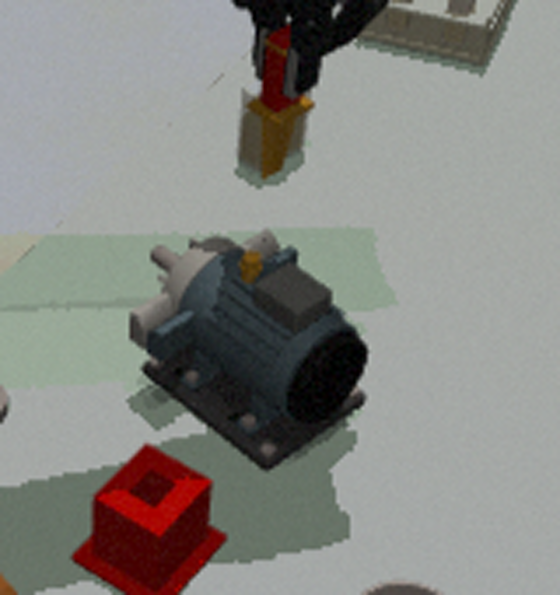

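View pics/d4c.png

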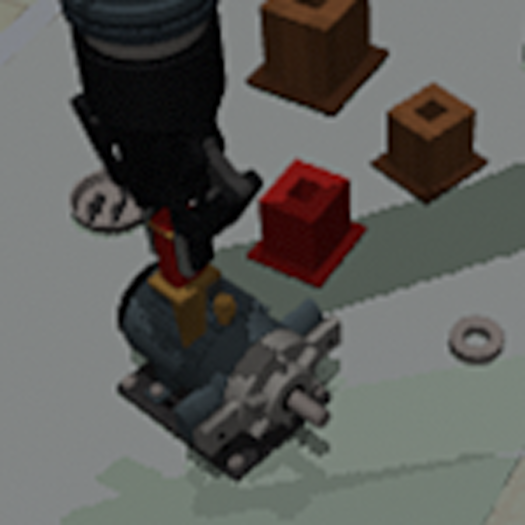

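View pics/w4.png

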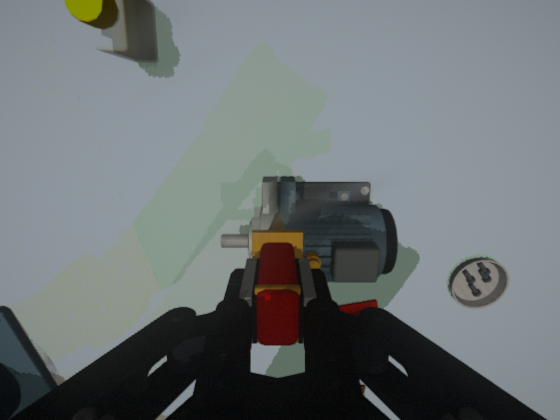

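```bash
python3 - <<'E'
from prof import *
prof('wrist','w4',(165,300,200,420),th=-14.1)
p=np.load('pics/w4.npz')['p']
a=p[160:250,220:340]; cv2.imwrite('pics/w4c.png',cv2.resize(a,None,fx=6,fy=6,interpolation=cv2.INTER_CUBIC))
o=get_obs(); print(np.round(np.load('pics/w4.npz')['pos'],4)); go([.5088,.1874,.16],-14.1)
E
```

```text
box 1725 [552.1 122.9] [34.2 62. ] 75.8
L [(-38.0, 73.0, 14), (-36.5, 73.0, 13), (-35.0, 73.0, 13), (-33.5, 73.0, 14), (-32.0, 73.0, 13), (-30.5, 71.0, 12), (-29.0, 70.0, 13), (-27.5, 68.0, 14), (-26.0, 67.0, 12), (-24.5, 66.0, 12), (-20.0, 67.0, 48), (-18.5, 68.0, 49), (-17.0, 70.0, 51), (-15.5, 71.0, 50), (-14.0, 72.0, 52), (-12.5, 73.0, 52), (-11.0, 73.0, 48), (-9.5, 74.0, 48), (-8.0, 73.0, 44)]
R []
L [22.9 23.3 56.1 56.4]
R [22.9 23.3 56.1 56.4]
[0.5077 0.1847 0.2174]
t 5.55 pos [0.5095 0.1865 0.2202] xang -14.21 F [-0.6 -0.1 -1.3] op 0.0174 -> [[-1.0, -0.7, 60.2], [0.0, -0.0004, -0.0018]]
```

View pics/w4c.png

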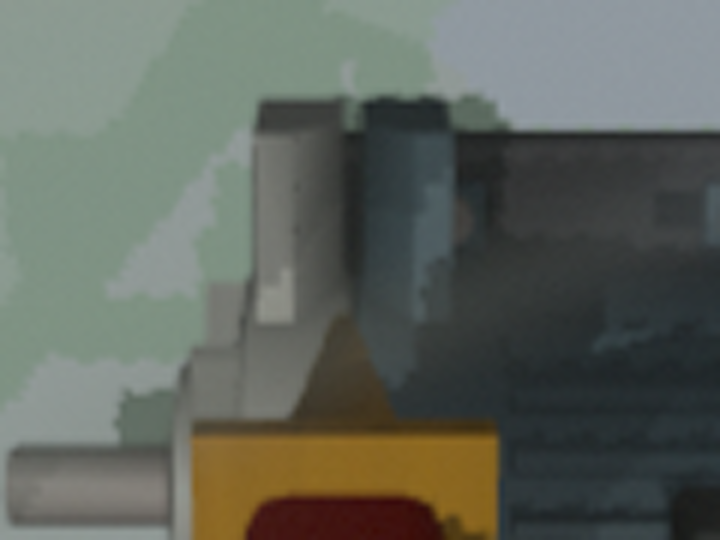

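```bash
python3 - <<'E'
from prof import *
snap('wrist','w5');prof('wrist','w5',(165,300,200,420),th=-14.1)
p=np.load('pics/w5.npz')['p']
a=p[160:250,220:340]; cv2.imwrite('pics/w5c.png',cv2.resize(a,None,fx=6,fy=6,interpolation=cv2.INTER_CUBIC))
go([.5097,.1872,.16],-14.1); print(p[183,262:296].astype(int).sum(1))
E
```

```text
box 1653 [553.4 122.4] [34. 59.] 76.1
L [(-38.0, 73.0, 13), (-36.5, 74.0, 13), (-35.0, 73.0, 13), (-33.5, 73.0, 12), (-32.0, 73.0, 13), (-30.5, 72.0, 14), (-29.0, 70.0, 12), (-27.5, 68.0, 13), (-26.0, 67.0, 12), (-24.5, 66.0, 14), (-21.5, 65.0, 35), (-20.0, 66.0, 46), (-18.5, 68.0, 49), (-17.0, 69.0, 51), (-15.5, 71.0, 51), (-14.0, 73.0, 52), (-12.5, 74.0, 48), (-11.0, 73.0, 48), (-9.5, 73.0, 48), (-8.0, 73.0, 46)]
R []
L [22.1 23.  56.  56.3]
R [22.1 23.  56.  56.3]
t 5.6 pos [0.5098 0.187  0.2208] xang -14.18 F [ 0.8 -0.7 -1.2] op 0.0175 -> [[-0.3, -0.1, 60.8], [-0.0008, -0.0015, -0.0015]]
[184 187 184 184 183 197 205 200 205 194 199 185 186 222 240 198 157 142
 142 144 141 139 137 134 133 127 130 128 128 125 164 237 204 216]
```

View pics/w5c.png

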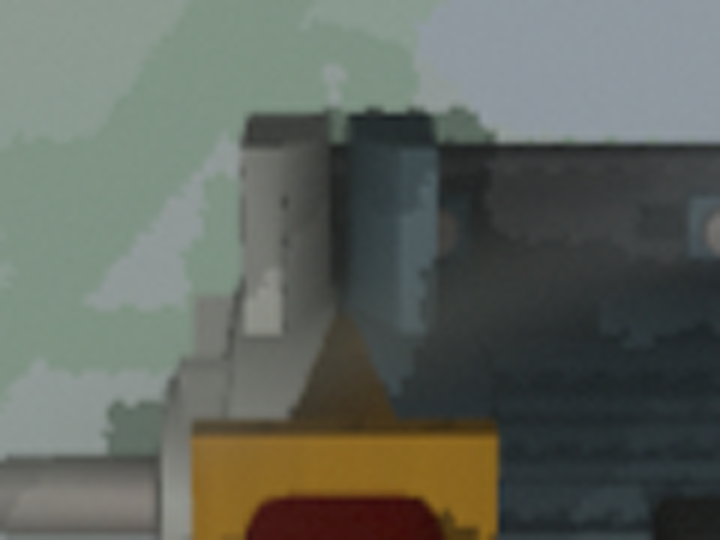

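move_arm(increments=[[-0.5,0,15,0,-0.001,0,1],[-0.5,0,35,0,-0.001,0,1],[-0.5,0,50,0,-0.001,0,1],[-0.5,0,60,0,-0.001,0,1],[-0.5,0,64,0,-0.001,0,1],[-0.5,0,64,0,-0.001,0,1],[-0.5,0,64,0,-0.001,0,1]])

```text
t: 6.3
eef_pos: [0.5099, 0.1874, 0.1573]
tool_rot: [-0.001, 0.992, -0.123, 0.001]
wrist_force: [0.6, -0.2, -0.8]
opening: 0.0174
```

```bash
cat > f.py <<'E'
from h import *
def f(pos,th):
    o=get_obs(); go(pos,th); a=np.radians(th); F=np.array(o['wrist_force'])
    print('tip z mm',round(o['eef_pos'][2]*1000-73.8,2),'Fx(pump)',round(F[0]*np.cos(a)+F[1]*np.sin(a),2),'Fy',round(-F[0]*np.sin(a)+F[1]*np.cos(a),2),'Fz',round(F[2],2),'Tq',np.round(o['torque'],2))
E
python3 -c "
from f import *
f([.5094,.1872,.15],-14.1)"
```

```text
t 6.3 pos [0.5099 0.1874 0.1573] xang -14.18 F [ 0.6 -0.2 -0.8] op 0.0174 -> [[-0.4, 0.3, 7.3], [-0.0014, -0.0012, -0.0014]]
tip z mm 83.52 Fx(pump) 0.63 Fy -0.1 Fz -0.78 Tq [0.02 0.   0.05]
```

move_arm(increments=[[-0.4,0,2,-0.001,-0.001,-0.001,1],[-0.4,0,4,-0.001,-0.001,-0.001,1],[-0.4,0,6,-0.001,-0.001,-0.001,1],[-0.4,0,8,-0.001,-0.001,-0.001,1],[-0.4,0,9,-0.001,-0.001,-0.001,1],[-0.4,0,10,-0.001,-0.001,-0.001,1],[-0.4,0,11,-0.001,-0.001,-0.001,1],[-0.4,0,12,-0.001,-0.001,-0.001,1]])

```text
t: 7.1
eef_pos: [0.5095, 0.1876, 0.1453]
tool_rot: [-0.0, 0.992, -0.123, 0.0]
wrist_force: [0.5, -0.4, -2.2]
opening: 0.0173
```

```bash
python3 -c "
from f import *
f([.5094,.1872,.14],-14.1)"
```

```text
t 7.1 pos [0.5095 0.1876 0.1453] xang -14.13 F [ 0.5 -0.4 -2.2] op 0.0173 -> [[-0.0, 0.4, 5.3], [-0.0005, -0.0003, -0.0005]]
tip z mm 71.47 Fx(pump) 0.53 Fy -0.28 Fz -2.24 Tq [-0.    0.03 -0.04]
```

Tip is in the mouth with no contact; slower now.

move_arm(increments=[[0,0.2,1,0,0,0,1],[0,0.4,2,0,0,0,1],[0,0.4,3,0,0,0,1],[0,0.4,4,0,0,0,1]])

```text
t: 7.5
eef_pos: [0.5094, 0.1872, 0.1412]
tool_rot: [-0.0, 0.992, -0.123, 0.0]
wrist_force: [-0.2, 0.4, -1.8]
opening: 0.0172
```

```bash
python3 -c "
from f import *
f([.5094,.1872,.14],-14.1)"
```

```text
t 7.5 pos [0.5094 0.1872 0.1412] xang -14.13 F [-0.2  0.4 -1.8] op 0.0172 -> [[-0.1, -0.0, 1.2], [-0.0005, -0.0003, -0.0005]]
tip z mm 67.4 Fx(pump) -0.26 Fy 0.34 Fz -1.77 Tq [-0.02 -0.01  0.01]
```

move_arm(increments=[[0,0,1,0,0,0,1],[0,0,2,0,0,0,1],[0,0,3,0,0,0,1]])

```text
t: 7.8
eef_pos: [0.5094, 0.1872, 0.1381]
tool_rot: [-0.0, 0.992, -0.123, 0.0]
wrist_force: [-0.5, 0.4, -1.2]
opening: 0.0173
```

```bash
python3 -c "
from f import *
f([.5094,.1872,.14],-14.1)"
```

```text
t 7.8 pos [0.5094 0.1872 0.1381] xang -14.12 F [-0.5  0.4 -1.2] op 0.0173 -> [[-0.0, -0.0, -1.9], [-0.0005, -0.0003, -0.0004]]
tip z mm 64.31 Fx(pump) -0.61 Fy 0.22 Fz -1.19 Tq [0.05 0.02 0.01]
```

move_arm(increments=[[0,0,0.5,0,0,0,1],[0,0,1,0,0,0,1],[0,0,1.5,0,0,0,1],[0,0,2,0,0,0,1]])

```text
t: 8.2
eef_pos: [0.5093, 0.1872, 0.1361]
tool_rot: [-0.0, 0.992, -0.123, 0.0]
wrist_force: [-0.4, 0.7, -1.2]
opening: 0.0172
```

```bash
python3 -c "
from f import *
f([.5094,.1872,.14],-14.1)"
```

```text
t 8.2 pos [0.5093 0.1872 0.1361] xang -14.12 F [-0.4  0.7 -1.2] op 0.0172 -> [[0.1, -0.0, -3.9], [-0.0004, -0.0001, -0.0004]]
tip z mm 62.26 Fx(pump) -0.53 Fy 0.61 Fz -1.19 Tq [-0.02  0.19 -0.02]
```

move_arm(increments=[[0,0,0.5,0,0,0,1],[0,0,1,0,0,0,1],[0,0,1.5,0,0,0,1]])

```text
t: 8.5
eef_pos: [0.5092, 0.1873, 0.1345]
tool_rot: [-0.0, 0.992, -0.123, -0.0]
wrist_force: [-0.8, 0.1, -1.9]
opening: 0.0173
```

```bash
python3 -c "
from f import *
f([.5094,.1872,.14],-14.1)"
```

```text
t 8.5 pos [0.5092 0.1873 0.1345] xang -14.12 F [-0.8  0.1 -1.9] op 0.0173 -> [[0.3, 0.0, -5.5], [-0.0004, 0.0002, -0.0003]]
tip z mm 60.71 Fx(pump) -0.82 Fy -0.15 Fz -1.85 Tq [ 0.1   0.28 -0.04]
```

move_arm(increments=[[-0.2,0,0.7,0,0,0,1],[-0.3,0,1.4,0,0,0,1],[-0.4,0,2.0,0,0,0,1],[-0.5,0,2.5,0,0,0,1]])

```text
t: 8.9
eef_pos: [0.509, 0.1876, 0.1324]
tool_rot: [-0.0, 0.992, -0.123, 0.0]
wrist_force: [-0.5, 0.2, 4.6]
opening: 0.0169
```

```bash
python3 -c "
from f import *
f([.5094,.1872,.14],-14.1)"
```

```text
t 8.9 pos [0.509  0.1876 0.1324] xang -14.12 F [-0.5  0.2  4.6] op 0.0169 -> [[0.5, 0.3, -7.6], [-0.0008, -0.0006, -0.0003]]
tip z mm 58.63 Fx(pump) -0.49 Fy 0.05 Fz 4.58 Tq [-0.13  0.3  -0.03]
```

move_arm(increments=[[-0.1,0,0.8,0,0,0,1],[-0.2,0,1.6,0,0,0,1],[-0.25,0,2.2,0,0,0,1],[-0.3,0,2.8,0,0,0,1],[-0.4,0,3.3,0,0,0,1],[-0.45,0,3.8,0,0,0,1]])

```text
t: 9.5
eef_pos: [0.5089, 0.1882, 0.1294]
tool_rot: [-0.001, 0.992, -0.123, 0.001]
wrist_force: [-1.8, -0.4, 8.0]
opening: 0.0174
```

```bash
python3 -c "
from f import *
f([.5094,.1872,.14],-14.1)"
```

```text
t 9.5 pos [0.5089 0.1882 0.1294] xang -14.11 F [-1.8 -0.4  8. ] op 0.0174 -> [[0.8, 0.8, -10.6], [-0.0014, -0.0013, -0.0001]]
tip z mm 55.56 Fx(pump) -1.69 Fy -0.81 Fz 7.97 Tq [-0.04  0.67  0.07]
```

move_arm(increments=[[-0.4,0.3,1.0,0,0,0,1],[-0.5,0.5,1.6,0,0,0,1],[-0.5,0.5,2.0,0,0,0,1],[-0.55,0.5,2.4,0,0,0,1],[-0.6,0.5,2.8,0,0,0,1],[-0.65,0.5,3.2,0,0,0,1]])

```text
t: 10.1
eef_pos: [0.5085, 0.1886, 0.1269]
tool_rot: [-0.001, 0.992, -0.123, 0.001]
wrist_force: [-1.8, -0.7, 7.3]
opening: 0.0173
```

```bash
python3 -c "
from f import *
f([.5094,.1872,.14],-14.1)"
```

```text
t 10.1 pos [0.5085 0.1886 0.1269] xang -14.09 F [-1.8 -0.7  7.3] op 0.0173 -> [[1.2, 1.1, -13.1], [-0.0025, -0.0022, 0.0002]]
tip z mm 53.11 Fx(pump) -1.59 Fy -1.14 Fz 7.34 Tq [0.04 0.53 0.01]
```

move_arm(increments=[[0,0,-2,0,0,0,1],[0,0,-4,0,0,0,1],[0,0,-7,0,0,0,1],[0,0,-12,0,0,0,1],[0,0,-20,0,0,0,1],[0,0,-35,0,0,0,1],[0,0,-55,0,0,0,1],[0,0,-75,0,0,0,1]])

```text
t: 10.9
eef_pos: [0.5083, 0.1886, 0.2037]
tool_rot: [-0.001, 0.992, -0.123, 0.001]
wrist_force: [0.6, -0.4, -1.5]
opening: 0.0174
```

move_arm(increments=[[0,0,-15,0,0,0,1],[0,0,-15,0,0,0,1],[0,0,-15,0,0,0,1]])

```text
t: 11.2
eef_pos: [0.5084, 0.1885, 0.2191]
tool_rot: [-0.001, 0.992, -0.123, 0.002]
wrist_force: [-0.5, 0.1, -3.0]
opening: 0.0174
```

```bash
python3 - <<'E'
from f import *
f([.4832,.0846,.22],-14.1); snap('wrist','w6')
a=cv2.imread('pics/w6.png')[150:340,210:350]; cv2.imwrite('pics/w6c.png',cv2.resize(a,None,fx=4,fy=3.1,interpolation=cv2.INTER_CUBIC))
E
```

```text
t 11.2 pos [0.5084 0.1885 0.2191] xang -14.08 F [-0.5  0.1 -3. ] op 0.0174 -> [[0.8, 106.9, -1.2], [-0.0031, -0.0035, 0.0003]]
tip z mm 145.29 Fx(pump) -0.47 Fy -0.01 Fz -2.96 Tq [ 0.03 -0.   -0.  ]
```

View pics/w6c.png

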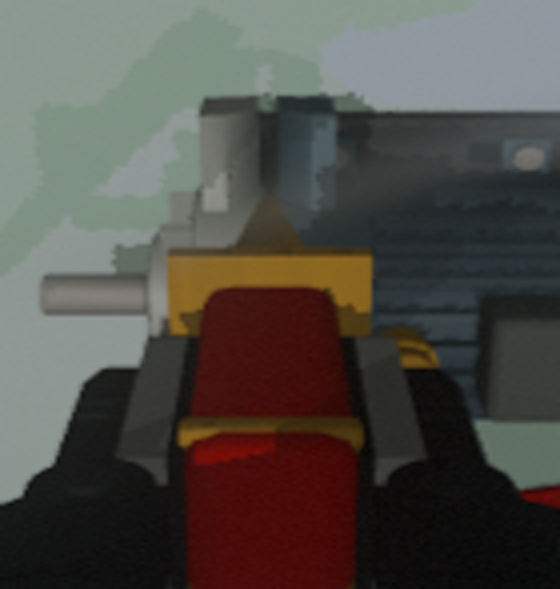

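move_arm(increments=[[0.3,20,-5,0,0,0,1],[0.6,50,-5,0,0,0,1],[1,80,-3,0,0,0,1],[1.3,100,-1,-0.003,-0.003,0,1],[1.3,107,-1,-0.003,-0.003,0,1],[1.3,107,-1,-0.003,-0.003,0,1],[1.3,107,-1,-0.003,-0.003,0,1]])

```text
t: 11.95
eef_pos: [0.4833, 0.0855, 0.2191]
tool_rot: [-0.0, 0.993, -0.122, -0.0]
wrist_force: [0.6, 0.2, -1.4]
opening: 0.0174
```

```bash
python3 - <<'E'
from f import *
f([.4837,.0844,.156],-14.1); snap('wrist','w7')
a=cv2.imread('pics/w7.png')[130:250,210:350]; cv2.imwrite('pics/w7c.png',cv2.resize(a,None,fx=5,fy=5,interpolation=cv2.INTER_CUBIC))
E
```

```text
t 11.95 pos [0.4833 0.0855 0.2191] xang -14.01 F [ 0.6  0.2 -1.4] op 0.0174 -> [[0.7, 1.0, 63.1], [-0.0004, 0.0009, 0.0015]]
tip z mm 145.27 Fx(pump) 0.55 Fy 0.39 Fz -1.38 Tq [-0.02  0.   -0.05]
```

View pics/w7c.png

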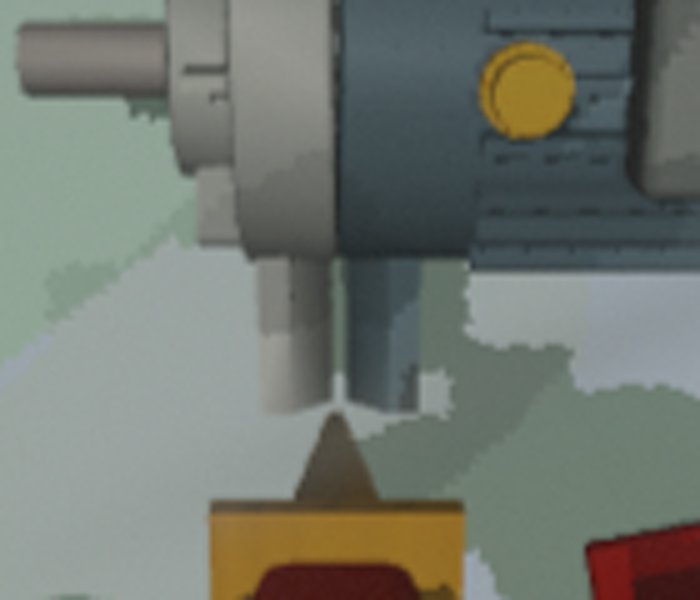

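move_arm(increments=[[0.6,1,15,0,0.001,0.001,1],[0.6,1,35,0,0.001,0.001,1],[0.6,1,50,0,0.001,0.001,1],[0.6,1,58,0,0.001,0.001,1],[0.6,1,62,0,0.001,0.001,1],[0.6,1,64,0,0.001,0.001,1],[0.6,1,66,0,0.001,0.001,1],[0.6,1,66,0,0.001,0.001,1]])

```text
t: 12.8
eef_pos: [0.4839, 0.0847, 0.1534]
tool_rot: [-0.0, 0.993, -0.122, 0.0]
wrist_force: [0.8, 0.4, -1.5]
opening: 0.0175
```

```bash
python3 -c "
from f import *
f([.4837,.0844,.14],-14.1)"
```

```text
t 12.8 pos [0.4839 0.0847 0.1534] xang -14.04 F [ 0.8  0.4 -1.5] op 0.0175 -> [[-0.2, 0.4, 13.4], [-0.0007, -0.0008, 0.001]]
tip z mm 79.63 Fx(pump) 0.72 Fy 0.58 Fz -1.54 Tq [-0.02 -0.01  0.  ]
```

move_arm(increments=[[-0.1,0.3,2,-0.001,-0.001,0.001,1],[-0.2,0.3,4,-0.001,-0.001,0.001,1],[-0.2,0.3,6,-0.001,-0.001,0.001,1],[-0.2,0.3,7.5,-0.001,-0.001,0.001,1],[-0.2,0.3,8.5,-0.001,-0.001,0.001,1],[-0.2,0.3,9.5,-0.001,-0.001,0.001,1],[-0.2,0.3,10.5,-0.001,-0.001,0.001,1]])

```text
t: 13.5
eef_pos: [0.4837, 0.0845, 0.1429]
tool_rot: [0.0, 0.992, -0.123, -0.0]
wrist_force: [-1.2, 0.1, -1.8]
opening: 0.0173
```

```bash
python3 -c "
from f import *
f([.4837,.0844,.14],-14.1)"
```

```text
t 13.5 pos [0.4837 0.0845 0.1429] xang -14.09 F [-1.2  0.1 -1.8] op 0.0173 -> [[0.0, 0.1, 2.9], [0.0003, 0.0001, 0.0002]]
tip z mm 69.07 Fx(pump) -1.17 Fy -0.19 Fz -1.75 Tq [0.04 0.01 0.02]
```

move_arm(increments=[[0,0,0.8,0,0,0,1],[0,0,1.6,0,0,0,1],[0,0,2.4,0,0,0,1]])

```text
t: 13.8
eef_pos: [0.4837, 0.0845, 0.1404]
tool_rot: [0.0, 0.992, -0.123, -0.0]
wrist_force: [0.6, 0.7, -1.5]
opening: 0.0173
```

```bash
python3 -c "
from f import *
f([.4837,.0844,.14],-14.1)"
```

```text
t 13.8 pos [0.4837 0.0845 0.1404] xang -14.09 F [ 0.6  0.7 -1.5] op 0.0173 -> [[-0.0, 0.1, 0.4], [0.0003, 0.0, 0.0001]]
tip z mm 66.64 Fx(pump) 0.37 Fy 0.82 Fz -1.48 Tq [-0.01  0.05  0.05]
```

move_arm(increments=[[0,0,0.5,0,0,0,1],[0,0,1,0,0,0,1],[0,0,1.5,0,0,0,1]])

```text
t: 14.1
eef_pos: [0.4837, 0.0845, 0.1389]
tool_rot: [0.0, 0.992, -0.123, -0.0]
wrist_force: [0.3, -0.0, -1.4]
opening: 0.0174
```

```bash
python3 -c "
from f import *
f([.4837,.0844,.14],-14.1)"
```

```text
t 14.1 pos [0.4837 0.0845 0.1389] xang -14.09 F [ 0.3 -0.  -1.4] op 0.0174 -> [[0.0, 0.1, -1.1], [0.0003, 0.0001, 0.0001]]
tip z mm 65.1 Fx(pump) 0.26 Fy 0.01 Fz -1.39 Tq [ 0.05 -0.    0.03]
```

Tip in the right seam, no contact yet. Continuing.

move_arm(increments=[[0,0,0.5,0,0,0,1],[0,0,1,0,0,0,1],[0,0,1.5,0,0,0,1],[0,0,2,0,0,0,1]])

```text
t: 14.5
eef_pos: [0.4837, 0.0846, 0.1368]
tool_rot: [0.0, 0.992, -0.123, -0.0]
wrist_force: [-0.2, 0.1, -1.2]
opening: 0.0171
```

```bash
python3 -c "
from f import *
f([.4837,.0844,.14],-14.1)"
```

```text
t 14.5 pos [0.4837 0.0846 0.1368] xang -14.09 F [-0.2  0.1 -1.2] op 0.0171 -> [[0.1, 0.2, -3.2], [0.0003, 0.0002, 0.0001]]
tip z mm 63.05 Fx(pump) -0.21 Fy 0.04 Fz -1.16 Tq [0.01 0.09 0.  ]
```

move_arm(increments=[[-0.1,0,0.6,0,0,0,1],[-0.15,0,1.2,0,0,0,1],[-0.2,0,1.8,0,0,0,1],[-0.25,0,2.3,0,0,0,1]])

```text
t: 14.9
eef_pos: [0.4835, 0.0847, 0.1347]
tool_rot: [0.0, 0.992, -0.123, -0.0]
wrist_force: [-1.7, 0.4, 2.1]
opening: 0.0172
```

```bash
python3 -c "
from f import *
f([.4837,.0844,.14],-14.1)"
```

```text
t 14.9 pos [0.4835 0.0847 0.1347] xang -14.09 F [-1.7  0.4  2.1] op 0.0172 -> [[0.2, 0.2, -5.3], [0.0003, -0.0, 0.0002]]
tip z mm 60.9 Fx(pump) -1.71 Fy -0.02 Fz 2.06 Tq [-0.01  0.24  0.04]
```

move_arm(increments=[[-0.3,0,1.2,0,0,0,1],[-0.4,0,1.8,0,0,0,1],[-0.45,0,2.2,0,0,0,1],[-0.5,0,2.6,0,0,0,1],[-0.55,0,3.0,0,0,0,1],[-0.6,0,3.4,0,0,0,1]])

```text
t: 15.5
eef_pos: [0.4833, 0.0852, 0.1319]
tool_rot: [0.0, 0.992, -0.123, 0.0]
wrist_force: [-2.0, -0.3, 7.0]
opening: 0.0173
```

```bash
python3 -c "
from f import *
f([.4837,.0844,.14],-14.1)"
```

```text
t 15.5 pos [0.4833 0.0852 0.1319] xang -14.08 F [-2.  -0.3  7. ] op 0.0173 -> [[0.5, 0.7, -8.1], [-0.0001, -0.0009, 0.0003]]
tip z mm 58.08 Fx(pump) -1.86 Fy -0.82 Fz 6.99 Tq [0.07 0.51 0.04]
```

move_arm(increments=[[-0.7,0.2,1.2,0,0,0,1],[-0.8,0.4,2.0,0,0,0,1],[-0.9,0.4,2.5,0,0,0,1],[-0.95,0.4,3.0,0,0,0,1],[-1.0,0.4,3.4,0,0,0,1],[-1.05,0.4,3.8,0,0,0,1],[-1.1,0.4,4.2,0,0,0,1],[-1.15,0.4,4.6,0,0,0,1]])

```text
t: 16.3
eef_pos: [0.4828, 0.0855, 0.128]
tool_rot: [-0.0, 0.992, -0.123, 0.001]
wrist_force: [-1.2, 0.1, 6.6]
opening: 0.0173
```

```bash
python3 -c "
from f import *
f([.4837,.0844,.14],-14.1)"
```

```text
t 16.3 pos [0.4828 0.0855 0.128 ] xang -14.07 F [-1.2  0.1  6.6] op 0.0173 -> [[1.2, 0.9, -12.0], [-0.0008, -0.0022, 0.0005]]
tip z mm 54.18 Fx(pump) -1.19 Fy -0.21 Fz 6.62 Tq [ 0.06  0.4  -0.01]
```

move_arm(increments=[[-0.7,0.2,1.2,0,0,0,1],[-0.8,0.4,2.0,0,0,0,1],[-0.9,0.4,2.5,0,0,0,1],[-0.95,0.4,3.0,0,0,0,1],[-1.0,0.4,3.4,0,0,0,1],[-1.1,0.4,3.8,0,0,0,1],[-1.15,0.4,4.2,0,0,0,1],[-1.2,0.4,4.6,0,0,0,1]])

```text
t: 17.1
eef_pos: [0.4823, 0.0859, 0.1241]
tool_rot: [-0.001, 0.992, -0.123, 0.002]
wrist_force: [-0.9, -0.4, 7.7]
opening: 0.0173
```

```bash
python3 -c "
from f import *
f([.4837,.0844,.14],-14.1)"
```

```text
t 17.1 pos [0.4823 0.0859 0.1241] xang -14.07 F [-0.9 -0.4  7.7] op 0.0173 -> [[1.8, 1.0, -15.9], [-0.0016, -0.0037, 0.0004]]
tip z mm 50.32 Fx(pump) -0.82 Fy -0.58 Fz 7.66 Tq [ 0.05  0.4  -0.02]
```

move_arm(increments=[[-0.7,0.2,1.2,0,0,0,1],[-0.8,0.4,2.0,0,0,0,1],[-0.9,0.4,2.5,0,0,0,1],[-0.95,0.4,3.0,0,0,0,1],[-1.0,0.4,3.4,0,0,0,1],[-1.1,0.4,3.8,0,0,0,1],[-1.15,0.4,4.2,0,0,0,1],[-1.2,0.4,4.6,0,0,0,1]])

```text
t: 17.9
eef_pos: [0.4817, 0.0862, 0.1202]
tool_rot: [-0.001, 0.992, -0.122, 0.003]
wrist_force: [-1.4, 0.8, 6.9]
opening: 0.0172
```

```bash
python3 -c "
from f import *
f([.4837,.0844,.14],-14.1)"
```

```text
t 17.9 pos [0.4817 0.0862 0.1202] xang -14.07 F [-1.4  0.8  6.9] op 0.0172 -> [[2.4, 1.2, -19.7], [-0.0023, -0.0051, 0.0005]]
tip z mm 46.44 Fx(pump) -1.59 Fy 0.38 Fz 6.9 Tq [ 0.03  0.38 -0.07]
```

move_arm(increments=[[0,0,-2,0,0,0,1],[0,0,-4,0,0,0,1],[0,0,-8,0,0,0,1],[0,0,-15,0,0,0,1],[0,0,-27,0,0,0,1],[0,0,-47,-0.001,-0.003,0,1],[0,0,-72,-0.002,-0.005,0,1],[0,0,-95,-0.002,-0.005,0,1]])

```text
t: 18.7
eef_pos: [0.4813, 0.0863, 0.2171]
tool_rot: [-0.0, 0.992, -0.122, 0.0]
wrist_force: [0.3, 0.7, -1.9]
opening: 0.0175
```

```bash
python3 -c "
from f import *
f([.5088,.1874,.222],-14.1)"
```

```text
t 18.7 pos [0.4813 0.0863 0.2171] xang -14.06 F [ 0.3  0.7 -1.9] op 0.0175 -> [[2.1, -104.8, -4.8], [-0.0008, -0.0006, 0.0007]]
tip z mm 143.28 Fx(pump) 0.11 Fy 0.7 Fz -1.93 Tq [ 0.05 -0.05  0.02]
```

move_arm(increments=[[0.3,-20,-5,0,0,0,1],[0.8,-50,-5,0,0,0,1],[1.5,-80,-5,0,0,0,1],[2,-98,-5,-0.001,-0.001,0,1],[2,-105,-5,-0.001,-0.001,0,1],[2,-105,-5,-0.001,-0.001,0,1],[2,-105,-5,-0.001,-0.001,0,1]])

```text
t: 19.4
eef_pos: [0.5086, 0.1863, 0.2222]
tool_rot: [0.001, 0.992, -0.123, -0.0]
wrist_force: [0.5, 0.1, -1.6]
opening: 0.0174
```

```bash
python3 - <<'E'
from f import *
f([.5088,.1874,.156],-14.1); snap('wrist','w8')
a=cv2.imread('pics/w8.png')[130:250,210:350]; cv2.imwrite('pics/w8c.png',cv2.resize(a,None,fx=5,fy=5,interpolation=cv2.INTER_CUBIC))
E
```

```text
t 19.4 pos [0.5086 0.1863 0.2222] xang -14.12 F [ 0.5  0.1 -1.6] op 0.0174 -> [[-0.0, -1.2, 66.2], [0.0014, 0.0005, -0.0003]]
tip z mm 148.4 Fx(pump) 0.45 Fy 0.25 Fz -1.58 Tq [-0.04  0.08  0.03]
```

View pics/w8c.png

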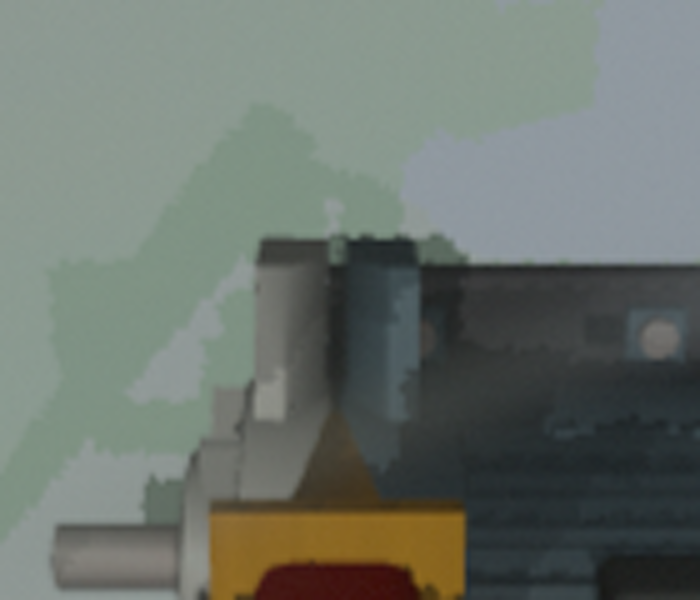

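move_arm(increments=[[0,-1,15,0,0,0,1],[0,-1,35,0,0,0,1],[0,-1,52,0,0,0,1],[0,-1,62,0,0,0,1],[0,-1,68,0,0,0,1],[0,-1,72,0,0,0,1],[0,-1,75,0,0,0,1],[0,-1,77,0,0,0,1]])

```text
t: 20.25
eef_pos: [0.5091, 0.187, 0.1454]
tool_rot: [0.001, 0.992, -0.123, 0.0]
wrist_force: [-0.5, 0.1, -2.3]
opening: 0.0175
```

```bash
python3 -c "
from f import *
f([.5088,.1874,.14],-14.1)"
```

```text
t 20.25 pos [0.5091 0.187  0.1454] xang -14.15 F [-0.5  0.1 -2.3] op 0.0175 -> [[-0.4, -0.3, 5.4], [0.0011, -0.0003, -0.0009]]
tip z mm 71.56 Fx(pump) -0.55 Fy -0.06 Fz -2.29 Tq [-0.03 -0.04 -0.03]
```

move_arm(increments=[[-0.2,0,1,0.001,0,0,1],[-0.4,-0.3,2,0.001,0,0,1],[-0.4,-0.3,3,0.001,0,0,1],[-0.4,-0.3,4,0.001,0,0,1],[-0.4,-0.3,5,0.001,0,0,1],[-0.4,-0.3,6,0.001,0,0,1]])

```text
t: 20.85
eef_pos: [0.5088, 0.1874, 0.1393]
tool_rot: [0.0, 0.992, -0.123, 0.0]
wrist_force: [-0.7, -0.6, -2.1]
opening: 0.0174
```

```bash
python3 -c "
from f import *
f([.5088,.1874,.14],-14.1)"
```

```text
t 20.85 pos [0.5088 0.1874 0.1393] xang -14.16 F [-0.7 -0.6 -2.1] op 0.0174 -> [[0.0, -0.0, -0.7], [0.0001, -0.0002, -0.001]]
tip z mm 65.47 Fx(pump) -0.56 Fy -0.74 Fz -2.14 Tq [ 0.04 -0.01 -0.  ]
```

move_arm(increments=[[0,0,0.8,0,0,0,1],[0,0,1.6,0,0,0,1],[0,0,2.4,0,0,0,1],[0,0,3,0,0,0,1]])

```text
t: 21.25
eef_pos: [0.5088, 0.1874, 0.1362]
tool_rot: [0.0, 0.992, -0.123, 0.0]
wrist_force: [-0.7, 0.2, -1.5]
opening: 0.0177
```

```bash
python3 -c "
from f import *
f([.5088,.1874,.14],-14.1)"
```

```text
t 21.25 pos [0.5088 0.1874 0.1362] xang -14.15 F [-0.7  0.2 -1.5] op 0.0177 -> [[0.0, -0.0, -3.8], [0.0001, -0.0002, -0.0008]]
tip z mm 62.42 Fx(pump) -0.71 Fy 0.06 Fz -1.45 Tq [-0.03 -0.04 -0.01]
```

move_arm(increments=[[0,0,0.6,0,0,0,1],[0,0,1.2,0,0,0,1],[0,0,1.8,0,0,0,1],[0,0,2.4,0,0,0,1],[0,0,3,0,0,0,1]])

```text
t: 21.75
eef_pos: [0.5088, 0.1874, 0.1332]
tool_rot: [0.0, 0.992, -0.123, 0.0]
wrist_force: [0.5, -0.1, -1.8]
opening: 0.0174
```

```bash
python3 -c "
from f import *
f([.5088,.1874,.14],-14.1)"
```

```text
t 21.75 pos [0.5088 0.1874 0.1332] xang -14.15 F [ 0.5 -0.1 -1.8] op 0.0174 -> [[-0.0, -0.0, -6.8], [0.0001, -0.0003, -0.001]]
tip z mm 59.39 Fx(pump) 0.5 Fy 0.05 Fz -1.79 Tq [ 0.02 -0.03  0.03]
```

move_arm(increments=[[-0.1,0,0.5,0,0,0,1],[-0.2,0,1,0,0,0,1],[-0.2,0,1.5,0,0,0,1],[-0.3,0,2,0,0,0,1]])

```text
t: 22.15
eef_pos: [0.5088, 0.1876, 0.1314]
tool_rot: [-0.0, 0.992, -0.123, 0.0]
wrist_force: [0.7, -0.3, 1.5]
opening: 0.0174
```

```bash
python3 -c "
from f import *
f([.5088,.1874,.14],-14.1)"
```

```text
t 22.15 pos [0.5088 0.1876 0.1314] xang -14.15 F [ 0.7 -0.3  1.5] op 0.0174 -> [[0.1, 0.2, -8.6], [-0.0002, -0.0008, -0.0009]]
tip z mm 57.64 Fx(pump) 0.74 Fy -0.12 Fz 1.54 Tq [-0.07  0.04 -0.03]
```

move_arm(increments=[[-0.2,0.2,1.2,0,0,0,1],[-0.35,0.4,2.0,0,0,0,1],[-0.45,0.4,2.6,0,0,0,1],[-0.55,0.4,3.1,0,0,0,1],[-0.65,0.4,3.5,0,0,0,1],[-0.75,0.4,3.9,0,0,0,1],[-0.85,0.4,4.3,0,0,0,1],[-0.9,0.4,4.7,0,0,0,1]])

```text
t: 22.95
eef_pos: [0.5084, 0.1879, 0.1274]
tool_rot: [-0.0, 0.992, -0.123, 0.001]
wrist_force: [-1.1, -0.7, 6.0]
opening: 0.0173
```

```bash
python3 -c "
from f import *
f([.5088,.1874,.14],-14.1)"
```

```text
t 22.95 pos [0.5084 0.1879 0.1274] xang -14.15 F [-1.1 -0.7  6. ] op 0.0173 -> [[0.6, 0.4, -12.6], [-0.0012, -0.002, -0.0009]]
tip z mm 53.64 Fx(pump) -0.91 Fy -0.96 Fz 5.97 Tq [-0.02  0.2  -0.1 ]
```

move_arm(increments=[[-0.6,0.2,1.2,0,0,0,1],[-0.75,0.4,2.0,0,0,0,1],[-0.85,0.4,2.6,0,0,0,1],[-0.9,0.4,3.1,0,0,0,1],[-0.95,0.4,3.5,0,0,0,1],[-1.05,0.4,3.9,0,0,0,1],[-1.1,0.4,4.3,0,0,0,1],[-1.15,0.4,4.7,0,0,0,1]])

```text
t: 23.75
eef_pos: [0.5079, 0.1884, 0.1235]
tool_rot: [-0.001, 0.992, -0.123, 0.002]
wrist_force: [-0.3, -0.8, 6.4]
opening: 0.0175
```

```bash
python3 -c "
from f import *
f([.5088,.1874,.14],-14.1)"
```

```text
t 23.75 pos [0.5079 0.1884 0.1235] xang -14.14 F [-0.3 -0.8  6.4] op 0.0175 -> [[1.2, 0.7, -16.5], [-0.0023, -0.0034, -0.0007]]
tip z mm 49.72 Fx(pump) -0.07 Fy -0.85 Fz 6.36 Tq [-0.08  0.14 -0.04]
```

move_arm(increments=[[-0.6,0.2,1.2,0,0,0,1],[-0.75,0.4,2.0,0,0,0,1],[-0.85,0.4,2.6,0,0,0,1],[-0.9,0.4,3.1,0,0,0,1],[-0.95,0.4,3.5,0,0,0,1],[-1.05,0.4,3.9,0,0,0,1],[-1.1,0.4,4.3,0,0,0,1],[-1.15,0.4,4.7,0,0,0,1]])

```text
t: 24.55
eef_pos: [0.5074, 0.1889, 0.1196]
tool_rot: [-0.001, 0.992, -0.123, 0.003]
wrist_force: [-1.0, -0.1, 5.7]
opening: 0.017
```

```bash
python3 -c "
from f import *
f([.5088,.1874,.14],-14.1)"
```

```text
t 24.55 pos [0.5074 0.1889 0.1196] xang -14.13 F [-1.  -0.1  5.7] op 0.017 -> [[1.8, 1.0, -20.4], [-0.0035, -0.0048, -0.0005]]
tip z mm 45.78 Fx(pump) -0.91 Fy -0.32 Fz 5.68 Tq [-0.06  0.17 -0.01]
```

move_arm(increments=[[-0.6,0.2,1.2,0,0,0,1],[-0.75,0.4,2.0,0,0,0,1],[-0.85,0.4,2.6,0,0,0,1],[-0.9,0.4,3.1,0,0,0,1],[-0.95,0.4,3.5,0,0,0,1],[-1.05,0.4,3.9,0,0,0,1],[-1.1,0.4,4.3,0,0,0,1],[-1.15,0.4,4.7,0,0,0,1]])

```text
t: 25.35
eef_pos: [0.5069, 0.1894, 0.1157]
tool_rot: [-0.002, 0.992, -0.123, 0.003]
wrist_force: [-0.3, -0.7, 6.7]
opening: 0.0171
```

```bash
python3 -c "
from f import *
f([.5088,.1874,.14],-14.1)"
```

```text
t 25.35 pos [0.5069 0.1894 0.1157] xang -14.11 F [-0.3 -0.7  6.7] op 0.0171 -> [[2.5, 1.4, -24.3], [-0.0048, -0.0063, -0.0002]]
tip z mm 41.9 Fx(pump) -0.12 Fy -0.72 Fz 6.66 Tq [-0.01  0.15  0.04]
```

move_arm(increments=[[0,0,-2,0,0,0,1],[0,0,-4,0,0,0,1],[0,0,-8,0,0,0,1],[0,0,-15,0,0,0,1],[0,0,-27,0,0,0,1],[0,0,-50,-0.003,-0.003,0,1],[0,0,-77,-0.005,-0.006,0,1],[0,0,-105,-0.005,-0.006,0,1]])

```text
t: 26.15
eef_pos: [0.5059, 0.1892, 0.2224]
tool_rot: [0.0, 0.992, -0.123, 0.0]
wrist_force: [-0.3, 0.5, -1.4]
opening: 0.0175
```

```bash
python3 -c "
from f import *
xp=.4499-(3+86*.054-20*.074)/2000; yp=.1997; c,s=.96987,-.24362
f([xp*c-yp*s,xp*s+yp*c,.222],-14.1); print(xp*c-yp*s,xp*s+yp*c)"
```

```text
t 26.15 pos [0.5059 0.1892 0.2224] xang -14.09 F [-0.3  0.5 -1.4] op 0.0175 -> [[2.3, 107.0, 0.4], [0.0, -0.0001, 0.0001]]
tip z mm 148.58 Fx(pump) -0.42 Fy 0.45 Fz -1.4 Tq [ 0.05 -0.11 -0.05]
0.48200628766000003 0.08482923783999999
```

move_arm(increments=[[0.3,20,0,0,0,0,1],[0.8,50,0,0,0,0,1],[1.5,80,0,0,0,0,1],[2.2,100,0,0,0,0,1],[2.3,107,0,0,0,0,1],[2.3,107,0,0,0,0,1],[2.3,107,0,0,0,0,1]])

```text
t: 26.85
eef_pos: [0.4824, 0.0863, 0.2229]
tool_rot: [-0.001, 0.993, -0.122, 0.0]
wrist_force: [0.3, 0.7, -1.6]
opening: 0.0176
```

```bash
python3 - <<'E'
from f import *
f([.4820,.0848,.145],-14.1); snap('wrist','w9')
a=cv2.imread('pics/w9.png')[130:250,210:350]; cv2.imwrite('pics/w9c.png',cv2.resize(a,None,fx=5,fy=5,interpolation=cv2.INTER_CUBIC))
E
```

```text
t 26.85 pos [0.4824 0.0863 0.2229] xang -14.02 F [ 0.3  0.7 -1.6] op 0.0176 -> [[-0.1, 1.6, 77.9], [-0.0011, -0.0007, 0.0013]]
tip z mm 149.1 Fx(pump) 0.08 Fy 0.72 Fz -1.58 Tq [ 0.1  -0.02 -0.01]
```

View pics/w9c.png

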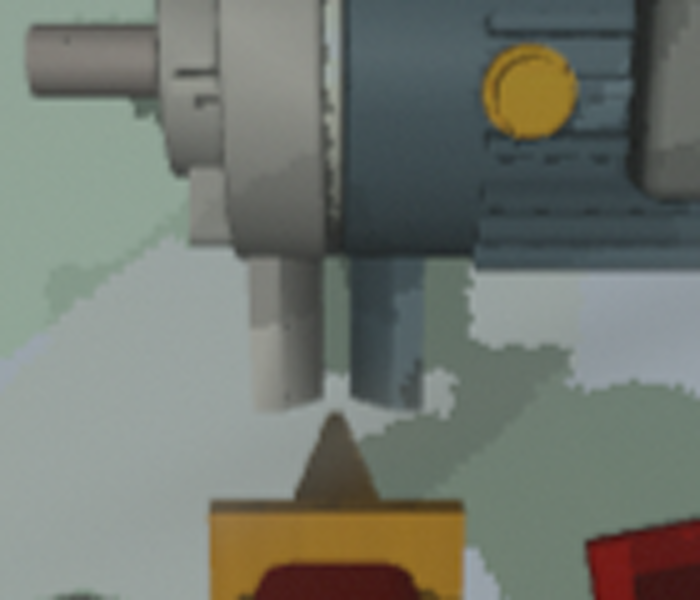

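move_arm(increments=[[0,1,15,0,0,0.001,1],[0,1.6,38,-0.001,-0.001,0.001,1],[0,1.6,56,-0.001,-0.001,0.001,1],[0,1.6,66,-0.001,-0.001,0.001,1],[0,1.6,72,-0.001,-0.001,0.001,1],[0,1.6,76,-0.001,-0.001,0.001,1],[0,1.6,79,-0.001,-0.001,0.001,1],[0,1.6,81,-0.001,-0.001,0.001,1]])

```text
t: 27.7
eef_pos: [0.4824, 0.0851, 0.142]
tool_rot: [-0.0, 0.992, -0.122, 0.0]
wrist_force: [0.0, -0.4, -2.4]
opening: 0.0171
```

```bash
python3 -c "
from f import *
f([.4820,.0848,.14],-14.1)"
```

```text
t 27.7 pos [0.4824 0.0851 0.142 ] xang -14.05 F [ 0.  -0.4 -2.4] op 0.0171 -> [[-0.3, 0.4, 2.0], [-0.0004, -0.0003, 0.0009]]
tip z mm 68.25 Fx(pump) 0.13 Fy -0.36 Fz -2.43 Tq [ 0.02  0.08 -0.03]
```

move_arm(increments=[[-0.2,0.2,1.2,0,0,0.001,1],[-0.3,0.4,2.4,0,0,0.001,1],[-0.3,0.4,3.6,0,0,0.001,1],[-0.3,0.4,4.8,0,0,0.001,1],[-0.3,0.4,6,0,0,0.001,1],[-0.3,0.4,7.2,0,0,0.001,1],[-0.3,0.4,8.4,0,0,0.001,1],[-0.3,0.4,9.6,0,0,0.001,1]])

```text
t: 28.5
eef_pos: [0.482, 0.0849, 0.1323]
tool_rot: [-0.0, 0.992, -0.123, 0.0]
wrist_force: [0.0, -0.3, -1.8]
opening: 0.0173
```

```bash
python3 -c "
from f import *
f([.4820,.0848,.14],-14.1)"
```

```text
t 28.5 pos [0.482  0.0849 0.1323] xang -14.1 F [ 0.  -0.3 -1.8] op 0.0173 -> [[0.0, 0.1, -7.7], [-0.0005, -0.0003, -0.0]]
tip z mm 58.54 Fx(pump) 0.1 Fy -0.31 Fz -1.82 Tq [-0.03 -0.    0.02]
```

move_arm(increments=[[0,0,1,0,0,0,1],[0,0,2,0,0,0,1],[0,0,3,0,0,0,1],[0,0,4,0,0,0,1],[0,0,5,0,0,0,1],[0,0,6,0,0,0,1]])

```text
t: 29.1
eef_pos: [0.4821, 0.0849, 0.1263]
tool_rot: [-0.0, 0.992, -0.123, 0.0]
wrist_force: [0.2, -0.2, -1.9]
opening: 0.0173
```

```bash
python3 -c "
from f import *
f([.4820,.0848,.14],-14.1)"
```

```text
t 29.1 pos [0.4821 0.0849 0.1263] xang -14.1 F [ 0.2 -0.2 -1.9] op 0.0173 -> [[-0.0, 0.1, -13.7], [-0.0005, -0.0004, 0.0]]
tip z mm 52.48 Fx(pump) 0.28 Fy -0.14 Fz -1.89 Tq [ 0.05 -0.07  0.06]
```

move_arm(increments=[[0,0,0.6,0,0,0,1],[0,0,1.2,0,0,0,1],[-0.1,0,1.8,0,0,0,1],[-0.1,0,2.4,0,0,0,1],[-0.2,0,3,0,0,0,1]])

```text
t: 29.6
eef_pos: [0.4821, 0.0851, 0.1236]
tool_rot: [-0.0, 0.992, -0.123, 0.0]
wrist_force: [-2.0, -1.0, 5.9]
opening: 0.0178
```

```bash
python3 -c "
from f import *
f([.4820,.0848,.14],-14.1)"
```

```text
t 29.6 pos [0.4821 0.0851 0.1236] xang -14.1 F [-2.  -1.   5.9] op 0.0178 -> [[-0.0, 0.3, -16.4], [-0.0007, -0.0009, 0.0]]
tip z mm 49.8 Fx(pump) -1.66 Fy -1.43 Fz 5.87 Tq [0.   0.33 0.02]
```

move_arm(increments=[[-0.7,0.2,1.2,0,0,0,1],[-0.8,0.3,2.0,0,0,0,1],[-0.9,0.3,2.6,0,0,0,1],[-0.95,0.3,3.1,0,0,0,1],[-1.0,0.3,3.5,0,0,0,1],[-1.1,0.3,3.9,0,0,0,1],[-1.15,0.3,4.3,0,0,0,1],[-1.2,0.3,4.7,0,0,0,1]])

```text
t: 30.4
eef_pos: [0.4816, 0.0855, 0.1195]
tool_rot: [-0.001, 0.992, -0.123, 0.001]
wrist_force: [-1.8, -0.7, 6.7]
opening: 0.0171
```

```bash
python3 -c "
from f import *
f([.4820,.0848,.14],-14.1)"
```

```text
t 30.4 pos [0.4816 0.0855 0.1195] xang -14.09 F [-1.8 -0.7  6.7] op 0.0171 -> [[0.6, 0.5, -20.5], [-0.0014, -0.0023, 0.0002]]
tip z mm 45.75 Fx(pump) -1.61 Fy -1.09 Fz 6.69 Tq [-0.01  0.27  0.03]
```

move_arm(increments=[[-0.7,0.2,1.2,0,0,0,1],[-0.8,0.3,2.0,0,0,0,1],[-0.9,0.3,2.6,0,0,0,1],[-0.95,0.3,3.1,0,0,0,1],[-1.0,0.3,3.5,0,0,0,1],[-1.1,0.3,3.9,0,0,0,1],[-1.15,0.3,4.3,0,0,0,1],[-1.2,0.3,4.7,0,0,0,1]])

```text
t: 31.2
eef_pos: [0.4811, 0.0858, 0.1155]
tool_rot: [-0.001, 0.992, -0.123, 0.002]
wrist_force: [-1.2, 0.1, 7.7]
opening: 0.0175
```

```bash
python3 -c "
from f import *
f([.4820,.0848,.14],-14.1)"
```

```text
t 31.2 pos [0.4811 0.0858 0.1155] xang -14.09 F [-1.2  0.1  7.7] op 0.0175 -> [[1.3, 0.7, -24.5], [-0.0021, -0.0037, 0.0002]]
tip z mm 41.71 Fx(pump) -1.2 Fy -0.22 Fz 7.68 Tq [ 0.    0.28 -0.07]
```

move_arm(increments=[[0,0,-2,0,0,0,1],[0,0,-4,0,0,0,1],[0,0,-8,0,0,0,1],[0,0,-15,0,0,0,1],[0,0,-27,0,0,0,1],[0,0,-50,-0.002,-0.003,0,1],[0,0,-80,-0.002,-0.004,0,1],[0,0,-115,-0.002,-0.004,0,1]])

```text
t: 32.0
eef_pos: [0.4799, 0.0857, 0.2319]
tool_rot: [-0.0, 0.992, -0.122, -0.001]
wrist_force: [1.2, 0.1, -1.6]
opening: 0.0178
```

```bash
python3 -c "
from f import *
f([.4803,.0598,.2895],-14.1)"
```

```text
t 32.0 pos [0.4799 0.0857 0.2319] xang -14.07 F [ 1.2  0.1 -1.6] op 0.0178 -> [[6.6, 25.0, -57.6], [0.0001, 0.0015, 0.0006]]
tip z mm 158.07 Fx(pump) 1.13 Fy 0.34 Fz -1.64 Tq [-0.06 -0.09 -0.01]
```

move_arm(increments=[[1,15,-12,0,0,0,1],[3,35,-25,0,0,0,1],[4,45,-35,0,0,0,1],[4,45,-35,0,0,0,1],[4,45,-35,0,0,0,1]])

```text
t: 32.5
eef_pos: [0.4729, 0.0415, 0.2672]
tool_rot: [-0.0, 0.992, -0.122, -0.0]
wrist_force: [0.9, -0.0, -2.7]
opening: 0.0168
```

```bash
python3 - <<'E'
from prof import *
go([.5115,-.1699,.27],-23.1)
snap('wrist','wA'); prof('wrist','wA',(40,280,180,440),th=-14.1)
a=cv2.imread('pics/wA.png')[50:210,200:380]; cv2.imwrite('pics/wAc.png',cv2.resize(a,None,fx=4,fy=3.7,interpolation=cv2.INTER_CUBIC))
E
```

```text
t 32.5 pos [0.4729 0.0415 0.2672] xang -14.07 F [ 0.9 -0.  -2.7] op 0.0168 -> [[88.9, 195.7, -2.9], [-0.0002, 0.0009, 0.1576]]
box 2017 [550.5 122.5] [33.2 64.8] 75.9
L [(-42.5, 73.0, 26), (-41.0, 74.0, 25), (-39.5, 73.0, 18), (-38.0, 73.0, 12), (-36.5, 73.0, 8), (-35.0, 72.0, 9), (-33.5, 71.0, 8), (-32.0, 69.0, 8), (-30.5, 68.0, 7), (-29.0, 66.0, 11), (-21.5, 66.0, 49), (-20.0, 67.0, 53), (-18.5, 68.0, 53), (-17.0, 70.0, 54), (-15.5, 71.0, 55), (-14.0, 73.0, 54), (-12.5, 73.0, 48), (-11.0, 74.0, 46), (-9.5, 73.0, 48), (-8.0, 73.0, 41)]
R [(-42.5, 73.0, 14), (-41.0, 73.0, 12), (-39.5, 73.0, 12), (-38.0, 73.0, 12), (-36.5, 73.0, 12), (-35.0, 71.0, 11), (-33.5, 70.0, 11), (-32.0, 69.0, 10), (-30.5, 67.0, 11), (-29.0, 66.0, 14), (-20.0, 67.0, 49), (-18.5, 68.0, 50), (-17.0, 70.0, 52), (-15.5, 71.0, 54), (-14.0, 72.0, 52), (-12.5, 73.0, 50), (-11.0, 73.0, 52), (-9.5, 73.0, 50), (-8.0, 73.0, 42)]
L [-75.4 -74.3  55.   56. ]
R [-75.4 -74.3  55.   56. ]
```

View pics/wAc.png

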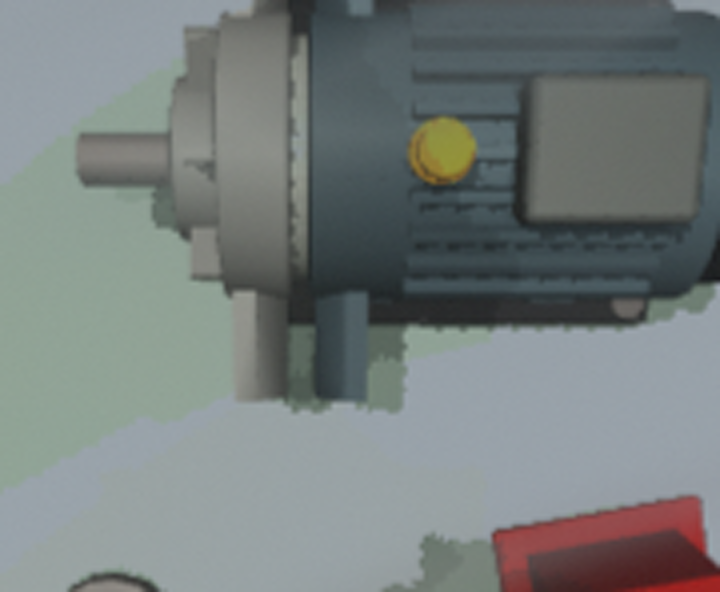

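move_arm(increments=[[15,30,-5,0,0,0.02,1],[33,68,-5,0,0,0.05,1],[50,108,-5,0,0,0.09,1],[67,146,-5,0,0,0.12,1],[82,178,-5,0,0,0.15,1],[88,192,-5,0,0.001,0.157,1],[89,196,-5,0,0.001,0.158,1],[89,196,-5,0,0.001,0.158,1]])

```text
t: 33.35
eef_pos: [0.5114, -0.1684, 0.2711]
tool_rot: [-0.001, 0.98, -0.199, -0.001]
wrist_force: [0.0, 0.1, -2.5]
opening: 0.0172
```

```bash
python3 - <<'E'
from f import *
f([.5115,-.1699,.20],-23.1)
snap('wrist','wB')
a=cv2.imread('pics/wB.png')[120:340,180:400]; cv2.imwrite('pics/wBc.png',cv2.resize(a,None,fx=2.7,fy=2.7,interpolation=cv2.INTER_CUBIC))
E
```

```text
t 33.35 pos [ 0.5114 -0.1684  0.2711] xang -22.98 F [ 0.   0.1 -2.5] op 0.0172 -> [[0.8, 1.4, 71.1], [-0.0009, 0.0021, 0.0021]]
tip z mm 197.34 Fx(pump) -0.03 Fy 0.08 Fz -2.46 Tq [0.09 0.03 0.06]
```

View pics/wBc.png

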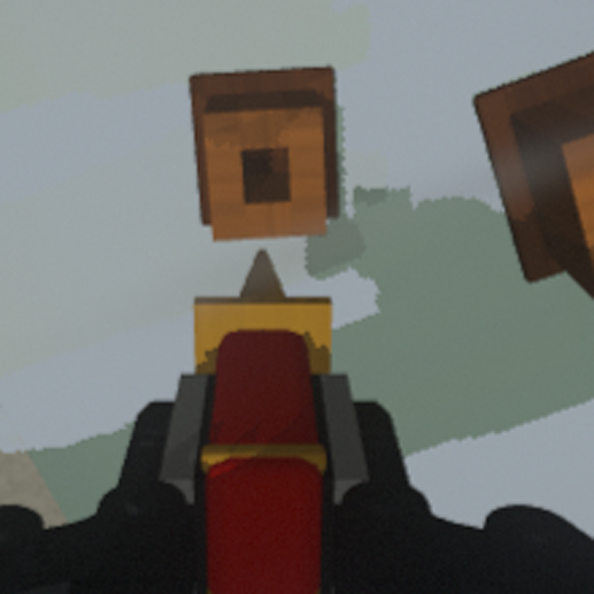

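move_arm(increments=[[0.8,1.4,15,0,0.002,0.002,1],[0.8,1.4,45,0,0.002,0.002,1],[0.8,1.4,75,0,0.002,0.002,1],[0.8,1.4,95,0,0.002,0.002,1],[0.8,1.4,108,0,0.002,0.002,1],[0.8,1.4,116,0,0.002,0.002,1],[0.8,1.4,118,0,0.002,0.002,1],[0.8,1.4,118,0,0.002,0.002,1]])

```text
t: 34.2
eef_pos: [0.512, -0.1687, 0.1539]
tool_rot: [-0.001, 0.98, -0.199, 0.001]
wrist_force: [-0.5, -0.8, -1.3]
opening: 0.0176
```

```bash
python3 - <<'E'
from f import *
f([.5115,-.1699,.0808],-23.1)
E
```

```text
t 34.2 pos [ 0.512  -0.1687  0.1539] xang -23.0 F [-0.5 -0.8 -1.3] op 0.0176 -> [[-0.1, 1.4, 73.1], [-0.0013, -0.001, 0.0018]]
tip z mm 80.08 Fx(pump) -0.1 Fy -0.93 Fz -1.33 Tq [ 0.01  0.   -0.04]
```

move_arm(increments=[[0,1,4,-0.001,-0.001,0.002,1],[0,1.3,10,-0.001,-0.001,0.002,1],[0,1.3,16,-0.001,-0.001,0.002,1],[0,1.3,22,-0.001,-0.001,0.002,1],[0,1.3,28,-0.001,-0.001,0.002,1],[0,1.3,34,-0.001,-0.001,0.002,1],[0,1.3,40,-0.001,-0.001,0.002,1]])

```text
t: 34.9
eef_pos: [0.5115, -0.1699, 0.1133]
tool_rot: [-0.0, 0.98, -0.2, -0.0]
wrist_force: [0.4, 0.5, -2.3]
opening: 0.017
```

```bash
python3 - <<'E'
from f import *
f([.5115,-.1699,.0808],-23.1)
E
```

```text
t 34.9 pos [ 0.5115 -0.1699  0.1133] xang -23.11 F [ 0.4  0.5 -2.3] op 0.017 -> [[-0.0, 0.0, 32.5], [-0.0004, 0.0002, -0.0002]]
tip z mm 39.46 Fx(pump) 0.16 Fy 0.56 Fz -2.25 Tq [ 0.02 -0.02 -0.01]
```

move_arm(increments=[[0,0,5,0,0,0,1],[0,0,11,0,0,0,1],[0,0,17,0,0,0,1],[0,0,22,0,0,0,1],[0,0,26,0,0,0,1],[0,0,29,0,0,0,1],[0,0,30.5,0,0,0,1],[0,0,31.5,0,0,0,1]])

```text
t: 35.7
eef_pos: [0.5116, -0.1699, 0.0817]
tool_rot: [-0.0, 0.98, -0.2, 0.0]
wrist_force: [0.1, 0.5, -2.6]
opening: 0.0173
```

```bash
python3 - <<'E'
from f import *
f([.5115,-.1699,.0808],-23.1)
E
```

```text
t 35.7 pos [ 0.5116 -0.1699  0.0817] xang -23.11 F [ 0.1  0.5 -2.6] op 0.0173 -> [[-0.1, 0.1, 0.9], [-0.0004, 0.0, -0.0002]]
tip z mm 7.95 Fx(pump) -0.13 Fy 0.54 Fz -2.62 Tq [ 0.01 -0.   -0.03]
```

move_arm(increments=[[0,0,0.5,0,0,0,1],[0,0,1,0,0,0,1],[0,0,1.3,0,0,0,1]])

```text
t: 36.0
eef_pos: [0.5118, -0.1699, 0.0808]
tool_rot: [-0.0, 0.98, -0.2, 0.0]
wrist_force: [-2.2, 0.3, 5.6]
opening: 0.0172
```

```bash
python3 - <<'E'
from f import *
f([.5115,-.1699,.0808],-23.1)
E
```

```text
t 36.0 pos [ 0.5118 -0.1699  0.0808] xang -23.11 F [-2.2  0.3  5.6] op 0.0172 -> [[-0.2, 0.1, 0.0], [-0.0002, -0.0002, -0.0002]]
tip z mm 7.03 Fx(pump) -2.14 Fy -0.59 Fz 5.6 Tq [ 0.07  0.44 -0.02]
```

move_arm(increments=[[0,0,0,0,0,0,0.6],[0,0,0,0,0,0,0.4],[0,0,0,0,0,0,0.2],[0,0,0,0,0,0,0],[0,0,0,0,0,0,0],[0,0,0,0,0,0,0]])

```text
t: 36.6
eef_pos: [0.5118, -0.1699, 0.0809]
tool_rot: [-0.0, 0.98, -0.2, 0.0]
wrist_force: [-0.4, -0.9, 0.4]
opening: 0.0425
```

move_arm(increments=[[0,0,-8,0,0,0,-0.1],[0,0,-25,0,0,0,-0.1],[0,0,-50,0,0,0,-0.1],[0,0,-85,0,0,0,-0.1],[0,0,-120,0,0,0,-0.1],[0,0,-155,0,0,0,-0.1],[0,0,-180,0,0,0,-0.1],[0,0,-190,0,0,0,-0.1]])

```text
t: 37.4
eef_pos: [0.513, -0.1701, 0.274]
tool_rot: [0.0, 0.98, -0.2, 0.002]
wrist_force: [-0.4, 0.0, -1.1]
opening: 0.0473
```

move_arm(increments=[[0,0,-5,0,0,0,-0.1],[0,0,-5,0,0,0,-0.1],[0,0,-5,0,0,0,-0.1]])

```text
t: 37.7
eef_pos: [0.5123, -0.17, 0.2779]
tool_rot: [0.0, 0.98, -0.2, 0.002]
wrist_force: [0.4, -0.3, 0.1]
opening: 0.047
```

```bash
python3 - <<'E'
from h import *
st(); snap('wrist','wC'); snap('scene','sC'); P=pts('wrist','wC');p=np.load('pics/wC.npz')['p']
hsv=cv2.cvtColor(p,cv2.COLOR_BGR2HSV)
d=(np.hypot(P[...,0]-.5115,P[...,1]+.17)<.04)
k=P[d&(P[...,2]>.112)]; print(len(k),cv2.minAreaRect((k[:,:2]*1000).astype(np.float32)),np.median(k,0))
E
```

```text
{'t': 37.7, 'eef_pos': [0.5123, -0.17, 0.2779], 'tool_rot': [0.0002, 0.9797, -0.2002, 0.0015], 'wrist_force': [0.3942, -0.2546, 0.1099], 'torque': [0.035, -0.0205, 0.0179], 'opening': 0.047, 'joint_pos': [0.6372, 0.3402, -0.5007, 1.7602, 0.1827, 1.0842, -0.3279]}
20880 ((513.6887817382812, -164.9842987060547), (33.48863983154297, 79.9344711303711), 66.51777648925781) [ 0.51583709 -0.15883631  0.35225203]
```

View pics/sC.png

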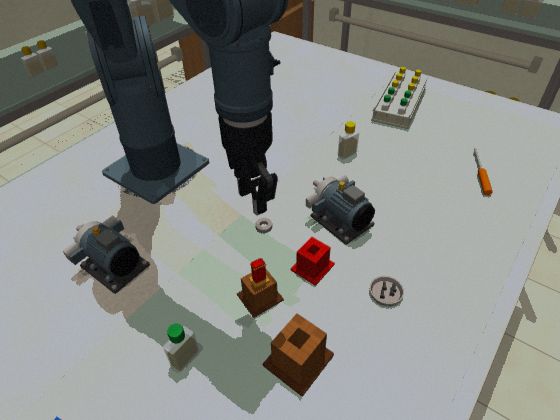

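View pics/wC.png

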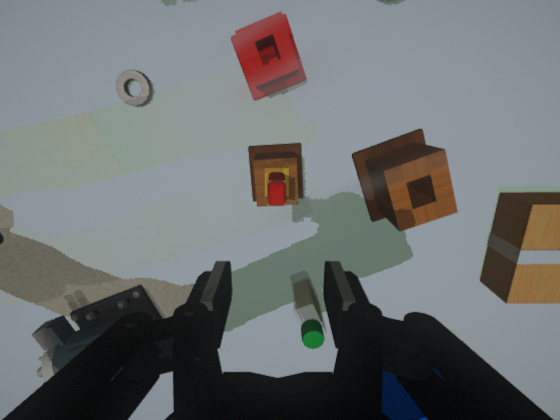

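```bash
python3 -c "
from cell import *
print(hand_in())"
```

```text
the job is handed in; nothing more can be done
None
```

I worked the bearing cover out evenly with the wedge, put the wedge back upright in its stand, and handed the job in at about 38 s. `hand_in()` gives no verdict.

**Which things I used:** the stand was the smaller brown one. The pump was the one at about (0.52, 0.14) m, farthest to the robot's left.

**Prying:** I worked left, right, left, right, at about 5 mm/s once the wedge met both faces. The force along the shaft stayed within about 2 N and the downward push within about 10 N. I read these at the end of each move, not continuously. From the push, I estimate the load on each face peaked at about 11 to 13 N, below the roughly 16 N bruising limit.

| Check | Left | Right |
|---|---|---|
| Cover out, from wedge depth | about 4.9 mm | about 5.2 mm |
| Cover out, from a depth image | about 5 mm | about 5 mm |

- **Cocking:** by wedge depth, the cover was never cocked by more than about 1.8 degrees.
- **Depth readings:** on each second visit, the wedge met the lugs within about 0.4 mm of the depth I predicted. So the wedge-depth figures look sound.
- **Wedge in its stand:** when seated, the tip was back at its original 7 mm height. The wedge also looked upright in the last scene and wrist pictures.
- **Bystanders:** the green and yellow flasks, the bearing and the screw dish look unmoved in the last pictures. I did not re-measure their positions.
- **Failed check:** a final depth measurement of the handle was unusable because the gripper fingers were in the way, so that check rests on the pictures alone.

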